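# Square up a batch of tube sleeves in the corner of a nest with a straightedge

## Task

Pick up the straightedge by its black grip and square up the five loose tube sleeves on the nest plate with it: push them together, as one group, with its long front edge until all are home against the far stop bar and press to seat them, then with the shoe on its left end push the row along the stop bar until it is closed up against the side rail and press again. The front edge and the shoe are adjustable and clamped where the last user left them, so go by feel: seat the row each time with a light, steady push of about 6 to 9 N, and never load the stop bar or the side rail with more than 12 N. Do not touch the sleeves with the gripper, leave the other things on the mat alone, and finish by laying the straightedge flat on the mat, off the nest plate, and letting go.

Things in the scene. Friction and masses are not known exactly. Their poses are not given: they have to be found in the camera images.
- nest: Squaring nest, fixed: dark flat plate 240 (x) by 260 (y) by 12 mm thick. Origin: centre of its underside, which lies on the 3 mm thick black mat (mat top at z = 3 mm); the plate's top is 12 mm above the origin. Its x points across to the stop bar, its y to the side rail; it is turned up to 0.12 rad. Rigid: a small error in a pressing position can mean over 12 N. Keep the straightedge 1 to 3 mm clear of the plate while pushing, or its drag (some N) hides the push.
- stop_bar: Aluminium bar screwed to the far part of the plate, 20 mm deep (x), 215 mm long (y), 18 mm tall, cap screws 5 mm higher. Origin: middle of the lower edge of its working face, which looks to the robot; it lies at x = +85, y = -12.5 mm in the nest's frame. Axes as the nest.
- side_rail: Aluminium bar screwed to the left part of the plate (nest's +y side), 90 mm long (x), 20 mm deep (y), 18 mm tall. Origin: far end of the lower edge of its working face, which looks to the nest's -y; it lies at x = +83, y = +100 mm in the nest's frame, and the face runs from there to x = -7 mm. Axes as the nest.
- sleeve0: One of five equal aluminium square tube sleeves, 40 (its x) by 25 by 25 mm tall, about 20 g, lying loose on the plate, length roughly towards the stop bar. Origin: centre of its underside. At the start they lie side by side about 35 mm apart along the nest's y, staggered along x, rear ends beyond nest x = -55 mm. Home, its origin is 20 mm from the stop bar's face.
- sleeve1: One of five equal aluminium square tube sleeves, 40 (its x) by 25 by 25 mm tall, about 20 g, lying loose on the plate, length roughly towards the stop bar. Origin: centre of its underside. At the start they lie side by side about 35 mm apart along the nest's y, staggered along x, rear ends beyond nest x = -55 mm. Home, its origin is 20 mm from the stop bar's face.
- sleeve2: One of five equal aluminium square tube sleeves, 40 (its x) by 25 by 25 mm tall, about 20 g, lying loose on the plate, length roughly towards the stop bar. Origin: centre of its underside. At the start they lie side by side about 35 mm apart along the nest's y, staggered along x, rear ends beyond nest x = -55 mm. Home, its origin is 20 mm from the stop bar's face.
- sleeve3: One of five equal aluminium square tube sleeves, 40 (its x) by 25 by 25 mm tall, about 20 g, lying loose on the plate, length roughly towards the stop bar. Origin: centre of its underside. At the start they lie side by side about 35 mm apart along the nest's y, staggered along x, rear ends beyond nest x = -55 mm. Home, its origin is 20 mm from the stop bar's face.
- sleeve4: One of five equal aluminium square tube sleeves, 40 (its x) by 25 by 25 mm tall, about 20 g, lying loose on the plate, length roughly towards the stop bar. Origin: centre of its underside. At the start they lie side by side about 35 mm apart along the nest's y, staggered along x, rear ends beyond nest x = -55 mm. Home, its origin is 20 mm from the stop bar's face.
- straightedge: Sole, 200 mm along y, 0.44 kg; black grip block 22 (x) by 70 (y) mm at x = -12 mm, up to 46 mm over the underside: pinch across 22 mm, finger tips 14 mm or more up. Origin: sole's underside, x = y = 0. Steel front edge (200 long, to 11 mm high) clamped anywhere with its face at x = 24 to 38 mm, end shoe (x = -17 to 23) with its face at y = 106 to 130 mm: not reported. Lies right of the nest, yaw within 0.3.
- box_spanner0: Bystander: steel box spanner, tube 75 mm long and 22 mm thick with a 120 mm cross bar, on the mat. Origin: centre of the tube's underside.
- box_spanner1: Bystander: a second, equal box spanner.
- cap0: Bystander: small white plastic cap, 27 mm across, 22 mm tall, in front of the nest. Origin: centre of its underside.
- cap1: Bystander: a second, equal cap, left of the nest.
- nut: Bystander: steel hexagon nut, 27 mm across corners, 13 mm tall, near the straightedge. Origin: centre of its underside.
- cone_foot: Bystander: black plastic bullet-shaped foot standing upright, 34 mm across, 63 mm tall. Origin: centre of its underside.
- spool_frame: Bystander: black plastic ladder-like frame, 90 by 60 mm, 20 mm tall. Origin: centre of its underside.
Not all that is in view belongs to the job. What is shaped like the sleeve4 but orange or yellow is not meant.

How it is judged (in metres and radians):
On the way, in this order (a step that is already met when the one before it is completed fails the run):
1. the straightedge is lifted from the mat (height (world z) of straightedge above 0.012 m and contact force between straightedge and the fingers above 1 N), for 0.1 s.
2. all five sleeves are home against the stop bar (within 2 mm) and the straightedge is pressing on them, the stop bar being loaded with more than 2.5 N (x of each of sleeve0, sleeve1, sleeve2, sleeve3, sleeve4 in the frame of nest above 0.063 m and contact force between stop_bar and anything else above 2.5 N and contact force between straightedge and the fingers above 1 N), for 0.2 s.
3. the row is closed up against the side rail (gaps 4 mm or less in all) and is being pressed on it with more than 2.5 N, with all sleeves still home against the stop bar (x of each of sleeve0, sleeve1, sleeve2, sleeve3, sleeve4 in the frame of nest above 0.063 m and y of each of sleeve0, sleeve1, sleeve2, sleeve3, sleeve4 in the frame of nest above -0.0165 m and contact force between side_rail and anything else above 2.5 N and contact force between straightedge and the fingers above 1 N), for 0.2 s.
At the end, for the whole second after the job is handed in: All five sleeves lie flat and square (0.1 rad) on the plate, each within 2 mm of the stop bar, closed up into one row against the side rail (gaps 4 mm or less in all, rail to last sleeve); the straightedge lies flat and still on the mat, off the plate, released (x of each of sleeve0, sleeve1, sleeve2, sleeve3, sleeve4 in the frame of nest above 0.063 m and y of each of sleeve0, sleeve1, sleeve2, sleeve3, sleeve4 in the frame of nest above -0.0165 m and angle between each of sleeve0, sleeve1, sleeve2, sleeve3, sleeve4's own z axis and vertical below 0.06 rad and angle between the x axis of each of sleeve0, sleeve1, sleeve2, sleeve3, sleeve4 and the x axis of nest, either way round below 0.1 rad and z of each of sleeve0, sleeve1, sleeve2, sleeve3, sleeve4 in the frame of nest below 0.014 m and height (world z) of straightedge below 0.006 m and angle between straightedge's own z axis and vertical below 0.05 rad and linear speed of each of straightedge, sleeve0, sleeve1, sleeve2, sleeve3, sleeve4 below 0.01 m/s); the robot touches nothing.
It fails at once if the stop bar is loaded with more than 12 N (contact force between stop_bar and anything else above 12 N).
It fails at once if the side rail is loaded with more than 12 N (contact force between side_rail and anything else above 12 N).
It fails at once if the gripper or the arm touches a sleeve (contact force between any of sleeve0, sleeve1, sleeve2, sleeve3, sleeve4 and the fingers above 0.5 N or contact force between any of sleeve0, sleeve1, sleeve2, sleeve3, sleeve4 and the arm above 0.5 N).
It fails at once if a sleeve is tipped over (angle between any of sleeve0, sleeve1, sleeve2, sleeve3, sleeve4's own z axis and vertical above 0.5 rad).
It fails at once if a bystander is moved by more than 15 mm (distance of any of box_spanner0, box_spanner1, cap0, cap1, nut, cone_foot, spool_frame from where it was at the start of the episode above 0.015 m).
It also fails if it takes over 69 s, if anything falls off the work surface, if the arm or the gripper's body presses on something with over 40 N, if the wrist force passes 120 N, or if a joint passes its speed limit or range.

## Robot

A 7-joint arm with a two-finger parallel gripper is mounted at the origin on the work surface. World frame = base frame: x ahead of the robot, y to its left, z up, the work surface at z = 0. Lengths are in mm, angles in rad, forces in N, time in s.
With the tool pointing down it reaches from about 400 to 875 mm from the base axis. Payload 6.5 kg.
Tool frame: the origin (TCP) lies at the very end of the fingers, on their centre line; the grasp point (between the pads) lies bot.grip_point_offset behind it (bot.grip_point_offset is the distance from the TCP to the grasp point, in mm); z points along the fingers, y is the line along which they close (so a half turn about z gives the same grasp; the last joint's range is limited). The gripper opens to 88 mm and grips with 3 to 60 N. Pads are 18 mm wide; open, the fingers measure 123 mm over their backs; the gripper's body (75 mm by 187 mm) begins 45 mm behind the grasp point.
Start: joints at [-1.386, 0.536, -0.004, 1.538, 0.003, 1.067, -0.071], TCP at [161.312, 629.658, 238.716] pointing down, gripper open.
Joint ranges: [-2.7, 2.7], [-0.37, 2.16], [-1.27, 1.26], [0.24, 2.4], [-1.31, 4.45], [0.19, 1.91], [-2.76, 2.76]. Speed limits (rad/s): [2.39, 2.39, 3.14, 3.14, 3.14, 3.14, 3.14].

## Interface

Orientations are given as [roll, pitch, yaw] about the fixed x, y, z axes, in that order (R = Rz(yaw) Ry(pitch) Rx(roll)).
In Python, from rig import bot, get_image, calibration gives the robot as it stands.
- The arm moves only by the tool send_rows, never from a script. Its argument "increments" is a list of rows, each an object of numbers: "hand": the gripper's target within -1 to 1 (shut at 1, half-way at 0, fully open at -1); "tx", "ty", "tz": the shift along the tool's x, y, z in m; "twist": the turn about the tool's z in degrees. A call has exactly 5 rows; each row is the pose to reach, as a shift and turn from the pose commanded when the call began, along the tool's axes at that moment; what a row does not reach only later rows make up. A row lasts 1/8 s, in which the tool goes at most 62.5 mm and 10.7 degrees, less where a joint would pass 70% of its speed; a pose out of reach is approached as far as the arm can. A call with a gripper value outside its range is refused whole. The fingers move at their own pace and stop on an object; "newtons" is the grip in N (left out, the last holds). Time passes only in rows, so rows that repeat a pose let the fingers close, or fill a call up. It gives the time, the measured TCP pose, the force, the opening and the grip force at its end, in the units of the state.
- bot.get_state(): the state, without advancing time (a new reading comes with each control period).
- get_image(name): name is "side" or "top"; returns (picture, depth): 420x560x3 uint8, blue, green, red; 420x560 float32, mm along the optical axis (not along the pixel's ray), 0 where there is no reading.
- calibration(name): a dict with "intrinsics" (3x3 intrinsics, pixels), "distortion" ([k1, k2, p1, p2, k3] as OpenCV has them; the pictures are not rectified), "position" and "orientation" of the camera in the world. Camera axes: x right, y down, z forward; pixel columns grow to the right and rows downward; lengths in mm; the calibration is good to about 2 mm. A picture is of the moment at which its call begins. calibration takes no time and is no camera call.
- bot.job_done(): hands the job in; it is judged then, once.
The state is a dict: "clock": time; "joints": joint angles; "joint_vel": joint speeds; "effort": joint torques, N m; "ee_pos": TCP position; "tcp_rot": TCP orientation; "force": force on the tool from outside, world axes, zero at the start; "moment": the same for the moment, N m; "width": finger opening in mm; "grasp_force": force on a finger pad.
Only numpy, scipy, OpenCV 4.12 (cv2) and the standard library are available. Lean on these libraries where they do the work, as an engineer would, in place of code of your own. Each camera call takes 0.05 s, during which the arm holds its last target. There are 200 camera calls.

## Working session

There is one attempt and no reset: what is moved stays moved. The work goes in short steps, Python scripts to look and compute and a tool call to move; the robot and the scene stay as the last step left them, time stands still between calls to the robot, and variables do not carry over. Pictures are saved under pics/ and viewed, at most 10 in all, crops included, and the job is handed in when it is done.

Besides the shell and the picture viewer there is one more tool, called as name([rows], argument=value, ...), one row to a line, values as JSON. send_rows: Moves the arm, as the interface text tells. Its arguments: {"type":"object","properties":{"increments":{"type":"array","items":{"type":"object","properties":{"hand":{"type":"number"},"tx":{"type":"number"},"ty":{"type":"number"},"tz":{"type":"number"},"twist":{"type":"number"}}}},"newtons":{"type":"number"}},"required":["increments"]}

```bash
mkdir -p pics; ls; python3 - <<'E'
from rig import bot,get_image,calibration
import cv2,numpy as np
print(bot.get_state(), bot.grip_point_offset)
for n in("top","side"):
    im,d=get_image(n); cv2.imwrite(f"pics/{n}0.png",im); np.save(f"pics/{n}0.npy",d); print(n,calibration(n),d.min(),d.max())
E
```

```text
pics
{'clock': 0.0, 'joints': array([-1.38617985,  0.53716972, -0.00441781,  1.5388556 ,  0.00260873,
        1.06732934, -0.07120429]), 'joint_vel': array([ 0.00085047, -0.00026039, -0.00102719,  0.00323   , -0.00014799,
        0.00231017,  0.00028074]), 'effort': array([ 2.37828999e-04, -5.70986009e+01,  9.91203524e-01, -2.51606226e+01,
       -5.61331445e-02,  1.79083936e-02,  1.62284355e-04]), 'ee_pos': array([161.20465439, 629.05242892, 237.84382845]), 'tcp_rot': array([-3.13984238e+00,  1.47091013e-04,  2.89083024e+00]), 'force': array([-0.08373894,  0.49138572, -0.14671692]), 'moment': array([ 0.04154352, -0.01317665,  0.00078338]), 'grasp_force': 0.0, 'width': 88.24215043093183} 18.700000000000003
top {'intrinsics': array([[428.61384595,   0.        , 278.80671991],
       [  0.        , 428.61384595, 210.43892752],
       [  0.        ,   0.        ,   1.        ]]), 'distortion': array([-0.08954254,  0.        ,  0.        ,  0.        ,  0.        ]), 'position': array([ 382.59902475,  -14.99304005, 1264.616222  ]), 'orientation': array([-3.00919762,  0.01508892, -1.58419179])} 0.0 2193.369
side {'intrinsics': array([[522.03820858,   0.        , 286.68505937],
       [  0.        , 522.03820858, 206.90709488],
       [  0.        ,   0.        ,   1.        ]]), 'distortion': array([-0.08483297,  0.        ,  0.        ,  0.        ,  0.        ]), 'position': array([  16.1302457 , -848.8601112 ,  722.35512286]), 'orientation': array([-2.14426939, -0.01064149, -0.54968133])} 0.0 3247.0615
```

View pics/top0.png

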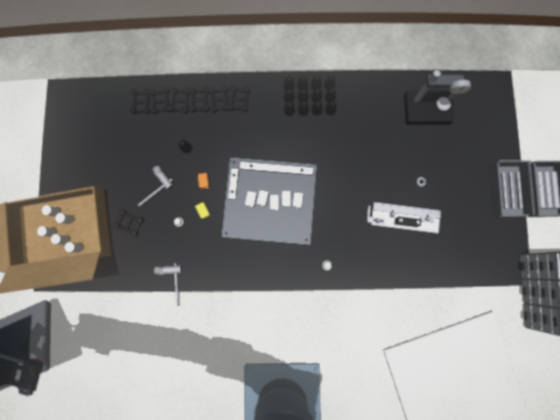

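View pics/side0.png

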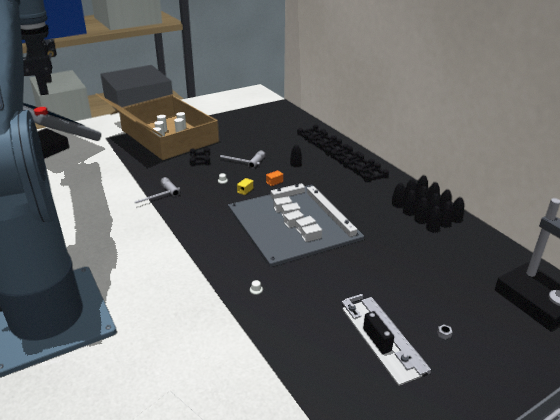

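The top view (280,200) shows the nest with its stop bar at the far side, the side rail at left, and five silver sleeves at about (250,199), (263,198), (274,202), (286,198) and (298,200). The straightedge is at (405,218), with its black grip at (408,221). Things that could be mistaken for these: yellow (202,210) and orange (203,181) sleeves, which are not meant, and the tall press base at (430,105), also not meant. The white plate with the black block at (408,221) is the only straightedge. Next is a close crop.

```bash
cat > h.py <<'E'
import numpy as np,cv2
from scipy.spatial.transform import Rotation as R
from rig import bot,get_image,calibration
C={n:calibration(n) for n in("top","side")}
def ray(n,uv):
    c=C[n]; p=cv2.undistortPoints(np.float64(uv).reshape(-1,1,2),c["intrinsics"],c["distortion"])[:,0]
    return c["position"],R.from_euler("xyz",c["orientation"]).apply(np.c_[p,np.ones(len(p))])
def plane(n,uv,z):
    o,d=ray(n,uv); return o+d*((z-o[2])/d[:,2])[:,None]
def cloud(n,D):
    v,u=np.nonzero(D>0); o,d=ray(n,np.c_[u,v]); return np.c_[u,v],o+d*D[v,u][:,None]
def proj(n,P):
    c=C[n]; r=R.from_euler("xyz",c["orientation"]).inv(); rv=r.as_rotvec(); t=-r.apply(c["position"])
    return cv2.projectPoints(np.float64(P).reshape(-1,1,3),rv,t,c["intrinsics"],c["distortion"])[0][:,0]
E
python3 - <<'E'
from h import *
t=cv2.imread("pics/top0.png"); s=cv2.imread("pics/side0.png")
a=cv2.resize(t[195:240,360:450],(400,200),interpolation=2); b=cv2.resize(t[150:250,210:330],(400,333),interpolation=2)
c=cv2.resize(s[285:390,330:440],(400,382),interpolation=2); d=cv2.resize(s[175:265,225:370],(400,248),interpolation=2)
o=np.zeros((600,800,3),np.uint8);o[:200,:400]=a;o[200:533,:400]=b;o[:340,400:]=c[:340];o[350:598,400:]=d
cv2.imwrite("pics/crop0.png",o)
for n in("top","side"):
    D=np.load(f"pics/{n}0.npy"); uv,P=cloud(n,D)
    for nm,b in (("mat",((560,620),(-40,40))) ,):pass
    q=(400,440,230,260) if n=="top" else (400,420,260,280)
    m=(uv[:,0]>q[0])&(uv[:,0]<q[1])&(uv[:,1]>q[2])&(uv[:,1]<q[3]);print(n,"mat z",np.median(P[m,2]),P[m,2].std())
    q=(250,290,220,235) if n=="top" else (265,285,225,240)
    m=(uv[:,0]>q[0])&(uv[:,0]<q[1])&(uv[:,1]>q[2])&(uv[:,1]<q[3]);print(n,"plate z",np.median(P[m,2]),P[m,2].std())
    # grip: high pts near straightedge
    g=plane(n,[(408,221)] if n=="top" else [(378,325)],40)[0];print(g)
    m=(np.hypot(*(P[:,:2]-g[:2]).T)<150)&(P[:,2]>30)&(P[:,2]<70);Q=P[m];print("grip",len(Q),np.percentile(Q[:,2],[10,50,90,98]))
    k=Q[:,2]>42; print(cv2.minAreaRect(np.float32(Q[k][:,:2])))
E
```

```text
top mat z 2.1899520134370505 2.5462979808361275
top plate z 13.893720482053936 2.5709312710049916
[ 509.47278228 -370.88444003   40.        ]
grip 211 [42.42696783 47.58992792 50.92707056 52.97715788]
((508.93292236328125, -370.84649658203125), (70.1180419921875, 22.921218872070312), 82.1939926147461)
side mat z 1.6785586902794876 1.3502498764512372
side plate z 14.735186579837944 1.4147910582008005
[ 511.23144553 -368.99816961   40.        ]
grip 542 [34.45784392 46.6492977  49.14460345 50.3194082 ]
((508.2554626464844, -373.9759521484375), (69.6037368774414, 23.825359344482422), 80.80155181884766)
```

View pics/crop0.png

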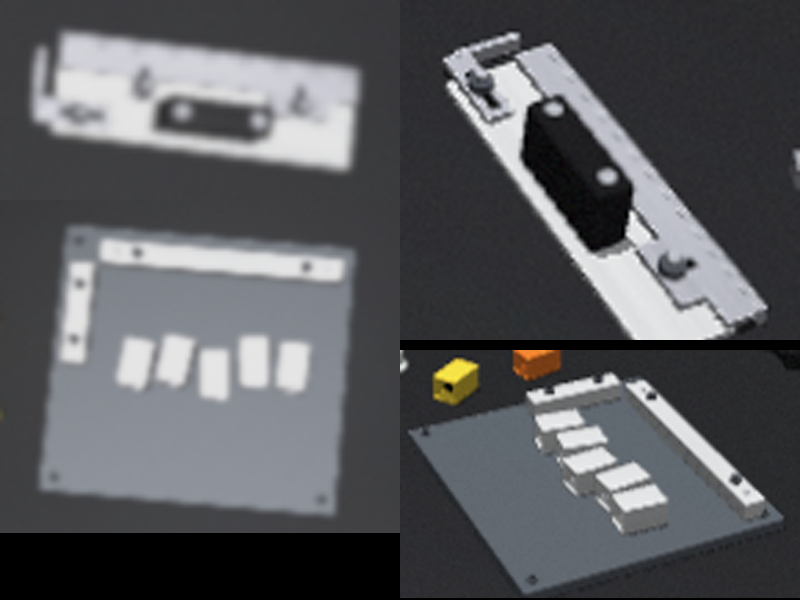

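The crop shows the straightedge with its front edge on the far (+x) side, the shoe at the left end, and the grip centred at about (508.7,-372), yaw around -0.15. Next I measure the nest, the sleeves and the clamp settings.

```bash
python3 - <<'E'
from h import *
for n in("top","side"):
    D=np.load(f"pics/{n}0.npy");im=cv2.imread(f"pics/{n}0.png"); uv,P=cloud(n,D)
    g=im[uv[:,1],uv[:,0]].mean(1)
    zoff=np.median(P[(np.hypot(P[:,0]-450,P[:,1]+150)<40)][:,2])-3
    P[:,2]-=zoff
    roi=(np.abs(P[:,1]-15)<190)&(np.abs(P[:,0]-560)<190)
    m=roi&(P[:,2]>9.5)&(P[:,2]<60)
    # mask image biggest component
    M=np.zeros(D.shape,np.uint8); M[uv[m][:,1],uv[m][:,0]]=255; M=cv2.morphologyEx(M,2,np.ones((3,3)))
    k,l,st,_=cv2.connectedComponentsWithStats(M);b=1+np.argmax(st[1:,4]);sel=l[uv[:,1],uv[:,0]]==b
    r=cv2.minAreaRect(np.float32(P[sel][:,:2]));print(n,"zoff",zoff,"plate",r)
    # bright: bars and sleeves
    m=sel&(g>150);M[:]=0;M[uv[m][:,1],uv[m][:,0]]=255
    k,l,st,_=cv2.connectedComponentsWithStats(M)
    for i in range(1,k):
        if st[i,4]<25: continue
        q=l[uv[:,1],uv[:,0]]==i; z=np.percentile(P[q][:,2],60)
        cs=cv2.findContours((l==i).astype(np.uint8),0,1)[0][0][:,0]
        rr=cv2.minAreaRect(np.float32(plane(n,cs,z)[:,:2])) 
        print(" blob",st[i],"z%.1f"%z,np.round(np.r_[rr[0],rr[1],rr[2]],1))
    # straightedge in its frame
    for yaw in(-.148,):
        m=(np.hypot(P[:,0]-509,P[:,1]+372)<150)&(P[:,2]>7)
        w=P[m]; c,s=np.cos(yaw),np.sin(yaw); dx=w[:,0]-508.7;dy=w[:,1]+372
        X=c*dx+s*dy-12;Y=-s*dx+c*dy
        k=(w[:,2]<25)
        for lo,hi in((-90,-60),(-60,-20),(20,60),(60,95)):
            j=k&(Y>lo)&(Y<hi);print("  front x",lo,np.percentile(X[j],[0,1,99,100]).round(1))
        j=k&(X>-15)&(X<20);print("  y ends",np.percentile(Y[j],[0,.5,99,100]).round(1))
E
```

```text
top zoff -1.0453456252625983 plate ((581.1417846679688, 30.998931884765625), (260.3892822265625, 241.08934020996094), 84.16693878173828)
 blob [239 161  75  14 580] z33.6 [674.1   8.4 219.2  24.1  84.1]
 blob [227 168  12  32 248] z33.6 [629.5 136.2  24.4  93.   83.9]
 blob [244 190  25  18 321] z39.7 [581.9  67.   69.5  49.9  89. ]
 blob [281 190  23  19 327] z39.3 [579.5 -35.2  65.9  49.   80.3]
 blob [269 194  11  17 173] z39.2 [571.   14.9  29.   46.9  89.2]
  front x -90 [-129.9 -123.9   96.1  113.3]
  front x -60 [-158.  -150.9  125.6  129.9]
  front x 20 [-151.4 -144.4  123.4  133. ]
  front x 60 [-136.8 -112.5  103.9  124.4]
  y ends [-147.9 -139.2  117.9  144.3]
side zoff -0.29537174271661115 plate ((579.184326171875, 29.490936279296875), (268.73675537109375, 241.1337432861328), 84.1322021484375)
 blob [271 184  33  11 136] z33.0 [627.8 130.7  22.2  88.2  83.8]
 blob [307 186  50  46 385] z33.1 [671.7   3.5 215.9  19.7  84.4]
 blob [274 196  26  15 208] z40.5 [582.7  62.1  66.1  45.2  87.7]
 blob [284 210  20  10 116] z40.3 [570.4  11.2  27.6  41.5  89.7]
 blob [296 216  26  18 247] z40.3 [579.  -39.4  62.7  42.5  81.7]
  front x -90 [-30.4 -29.   35.6  37.9]
  front x -60 [-31.7 -30.1 124.8 127.2]
  front x 20 [-30.7 -30.6  35.8  97.2]
  front x 60 [-39.4 -30.8  34.8  35.8]
  y ends [-102.7 -101.8  112.4  116.6]
```

Nest centre is (581,30.5), yaw -0.102; the measured stop bar matches the expected (674,8). The front face is at about 35 mm and the shoe at about 114. Next is the first leg of the move.

```bash
cat >> h.py <<'E'
N=np.array([581.,30.5]); NY=-.102
def n2w(x,y): c,s=np.cos(NY),np.sin(NY); return N+[c*x-s*y,s*x+c*y]
def w2n(p): c,s=np.cos(NY),np.sin(NY); d=np.array(p)[:2]-N; return np.array([c*d[0]+s*d[1],-s*d[0]+c*d[1]])
def go(x,y,z,yaw,cur=None):
    st=bot.get_state(); p,e=(st["ee_pos"],st["tcp_rot"]) if cur is None else cur
    d=R.from_euler("xyz",e).inv().apply(np.array([x,y,z])-p)
    print("t",round(st["clock"],2),"pos",p.round(1),"rot",np.round(e,3),"F",st["force"].round(2),"w",round(st["width"],1),"gf",round(st["grasp_force"],1))
    print("-> tx,ty,tz(mm)",d.round(1),"twist",round(np.degrees((e[2]-yaw+np.pi)%(2*np.pi)-np.pi),2))
E
python3 -c "
from h import *
go(500,150,200,2.1)"
```

```text
t 0.1 pos [161.2 629.1 237.9] rot [-3.14   0.     2.891] F [0.37 0.06 0.73] w 87.9 gf 0.0
-> tx,ty,tz(mm) [-447.1 -380.    38.6] twist 45.31
```

send_rows([
  {"tx": -0.045,"ty": -0.038,"twist": 5,"hand": -1},
  {"tx": -0.09,"ty": -0.076,"twist": 10},
  {"tx": -0.135,"ty": -0.114,"twist": 15},
  {"tx": -0.18,"ty": -0.152,"twist": 20},
  {"tx": -0.225,"ty": -0.19,"twist": 25},
], newtons=60)

```text
invalid input
```

```bash
python3 -c "
from h import *
go(500,100,200,2.1)
go(508.7,-372.2,130,np.pi/2-.148)"
```

```text
t 0.1 pos [161.2 629.1 237.9] rot [-3.14   0.     2.891] F [0.37 0.06 0.73] w 87.9 gf 0.0
-> tx,ty,tz(mm) [-459.5 -428.4   38.6] twist 45.31
t 0.1 pos [161.2 629.1 237.9] rot [-3.14   0.     2.891] F [0.37 0.06 0.73] w 87.9 gf 0.0
-> tx,ty,tz(mm) [-585.1 -883.6  109.4] twist 84.11
```

Perhaps every key is required.

send_rows([
  {"tx": -0.045,"ty": -0.038,"tz": 0,"twist": 5,"hand": -1},
  {"tx": -0.09,"ty": -0.076,"tz": 0,"twist": 10,"hand": -1},
  {"tx": -0.135,"ty": -0.114,"tz": 0,"twist": 15,"hand": -1},
  {"tx": -0.18,"ty": -0.152,"tz": 0,"twist": 20,"hand": -1},
  {"tx": -0.225,"ty": -0.19,"tz": 0,"twist": 25,"hand": -1},
], newtons=60)

```text
clock: 0.72
ee_pos: [332.9, 387.9, 238.6]
tcp_rot: [-3.141, 0.0, 2.452]
force: [1.9, 0.2, -0.5]
width: 88.1
grasp_force: 0.0
```

```bash
python3 -c "
from h import *
go(500,100,200,2.1)
go(508.7,-372.2,130,np.pi/2-.148)"
```

```text
t 0.72 pos [332.9 387.9 238.6] rot [-3.141  0.     2.452] F [ 1.92  0.22 -0.51] w 88.1 gf 0.0
-> tx,ty,tz(mm) [-312.1 -115.7   38.6] twist 20.15
t 0.72 pos [332.9 387.9 238.6] rot [-3.141  0.     2.452] F [ 1.92  0.22 -0.51] w 88.1 gf 0.0
-> tx,ty,tz(mm) [-619.4 -474.4  108.7] twist 58.95
```

send_rows([
  {"tx": -0.058,"ty": -0.022,"tz": 0,"twist": 6,"hand": -1},
  {"tx": -0.116,"ty": -0.044,"tz": 0,"twist": 12,"hand": -1},
  {"tx": -0.174,"ty": -0.066,"tz": 0,"twist": 18,"hand": -1},
  {"tx": -0.232,"ty": -0.088,"tz": 0,"twist": 24,"hand": -1},
  {"tx": -0.29,"ty": -0.11,"tz": 0,"twist": 30,"hand": -1},
])

```text
clock: 1.35
ee_pos: [487.1, 119.1, 238.7]
tcp_rot: [3.141, -0.0, 1.928]
force: [-0.3, 0.9, 0.3]
width: 88.5
grasp_force: 0.0
```

```bash
python3 -c "
from h import *
go(508.7,-372.2,130,np.pi/2-.148)"
```

```text
t 1.35 pos [487.1 119.1 238.7] rot [ 3.141 -0.     1.928] F [-0.27  0.93  0.3 ] w 88.5 gf 0.0
-> tx,ty,tz(mm) [-467.8 -151.5  108.6] twist 28.93
```

send_rows([
  {"tx": -0.05,"ty": -0.016,"tz": 0,"twist": 3,"hand": -1},
  {"tx": -0.1,"ty": -0.032,"tz": 0,"twist": 7,"hand": -1},
  {"tx": -0.155,"ty": -0.05,"tz": 0,"twist": 11,"hand": -1},
  {"tx": -0.21,"ty": -0.068,"tz": 0.01,"twist": 15,"hand": -1},
  {"tx": -0.265,"ty": -0.086,"tz": 0.02,"twist": 20,"hand": -1},
])

```text
clock: 1.98
ee_pos: [499.3, -159.1, 218.5]
tcp_rot: [3.141, -0.0, 1.58]
force: [1.6, -0.3, 0.2]
width: 88.3
grasp_force: 0.0
```

```bash
python3 -c "
from h import *
go(508.7,-372.2,130,np.pi/2-.148)"
```

```text
t 1.98 pos [ 499.3 -159.1  218.5] rot [ 3.141 -0.     1.58 ] F [ 1.63 -0.26  0.24] w 88.3 gf 0.0
-> tx,ty,tz(mm) [-213.2    7.4   88.4] twist 8.99
```

send_rows([
  {"tx": -0.05,"ty": 0.002,"tz": 0.02,"twist": 2,"hand": -1},
  {"tx": -0.1,"ty": 0.004,"tz": 0.04,"twist": 4,"hand": -1},
  {"tx": -0.15,"ty": 0.006,"tz": 0.06,"twist": 6,"hand": -1},
  {"tx": -0.2,"ty": 0.007,"tz": 0.08,"twist": 9,"hand": -1},
  {"tx": -0.2132,"ty": 0.0074,"tz": 0.09,"twist": 9,"hand": -1},
])

```text
clock: 2.6
ee_pos: [507.3, -374.0, 127.4]
tcp_rot: [-3.14, 0.002, 1.42]
force: [-0.1, 0.7, 0.1]
width: 88.0
grasp_force: 0.0
```

```bash
python3 - <<'E'
from h import *
go(508.7,-372.2,19.5,np.pi/2-.148)
im,D=get_image("side"); uv,P=cloud("side",D)
g=im[uv[:,1],uv[:,0]].mean(1)
cv2.imwrite("pics/s1.png",cv2.resize(im[230:390,300:460],(600,600)))
E
```

```text
t 2.6 pos [ 507.3 -374.   127.4] rot [-3.14e+00  2.00e-03  1.42e+00] F [-0.11  0.69  0.08] w 88.0 gf 0.0
-> tx,ty,tz(mm) [  2.1   1.3 107.9] twist -0.13
```

View pics/s1.png

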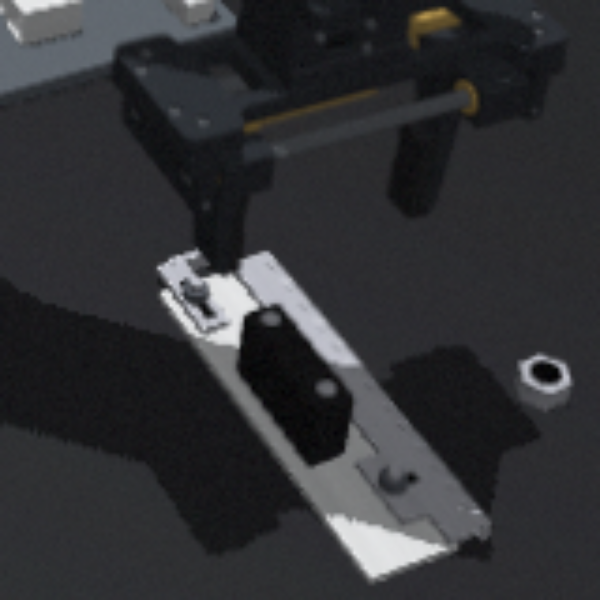

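The gripper is above the grip with its fingers on either side of the 22 mm width, and the nut is clear to the right. Descending.

send_rows([
  {"tx": 0.0015,"ty": 0.001,"tz": 0.03,"twist": 0,"hand": -1},
  {"tx": 0.0015,"ty": 0.001,"tz": 0.06,"twist": 0,"hand": -1},
  {"tx": 0.0015,"ty": 0.001,"tz": 0.085,"twist": 0,"hand": -1},
  {"tx": 0.0015,"ty": 0.001,"tz": 0.1,"twist": 0,"hand": -1},
  {"tx": 0.0015,"ty": 0.001,"tz": 0.107,"twist": 0,"hand": -1},
])

```text
clock: 3.28
ee_pos: [510.8, -368.2, 21.4]
tcp_rot: [-3.141, -0.001, 1.426]
force: [-0.9, 1.0, -0.2]
width: 88.1
grasp_force: 0.0
```

send_rows([
  {"tx": 0,"ty": 0,"tz": 0,"twist": 0,"hand": -0.3},
  {"tx": 0,"ty": 0,"tz": 0,"twist": 0,"hand": 0.4},
  {"tx": 0,"ty": 0,"tz": 0,"twist": 0,"hand": 1},
  {"tx": 0,"ty": 0,"tz": 0,"twist": 0,"hand": 1},
  {"tx": 0,"ty": 0,"tz": 0,"twist": 0,"hand": 1},
], newtons=60)

```text
clock: 3.9
ee_pos: [510.5, -369.4, 21.9]
tcp_rot: [3.141, 0.0, 1.425]
force: [0.2, 0.4, -0.1]
width: 40.1
grasp_force: 0.0
```

send_rows([
  {"tx": 0,"ty": 0,"tz": 0,"twist": 0,"hand": 1},
  {"tx": 0,"ty": 0,"tz": 0,"twist": 0,"hand": 1},
  {"tx": 0,"ty": 0,"tz": 0,"twist": 0,"hand": 1},
  {"tx": 0,"ty": 0,"tz": 0,"twist": 0,"hand": 1},
  {"tx": 0,"ty": 0,"tz": 0,"twist": 0,"hand": 1},
], newtons=60)

```text
clock: 4.53
ee_pos: [510.3, -369.3, 21.7]
tcp_rot: [-3.141, -0.0, 1.425]
force: [-0.7, -0.7, 0.5]
width: 21.4
grasp_force: 60.0
```

```bash
python3 -c "
from h import *
print(bot.get_state()['moment'])
yaw=np.pi/2+NY
# origin nest (-85,-24): grip centre x-12
p=n2w(-85-12,-24+2.5); go(*p,80,yaw)"
```

```text
[-0.06475934  0.16222174  0.03356249]
t 4.53 pos [ 510.3 -369.3   21.7] rot [-3.141 -0.     1.425] F [-0.69 -0.72  0.48] w 21.4 gf 60.0
-> tx,ty,tz(mm) [380.1 -84.2 -58.3] twist -2.52
```

send_rows([
  {"tx": 0,"ty": 0,"tz": -0.01,"twist": 0,"hand": 1},
  {"tx": 0,"ty": 0,"tz": -0.025,"twist": 0,"hand": 1},
  {"tx": 0,"ty": 0,"tz": -0.045,"twist": 0,"hand": 1},
  {"tx": 0,"ty": 0,"tz": -0.06,"twist": 0,"hand": 1},
  {"tx": 0.02,"ty": -0.005,"tz": -0.06,"twist": 0,"hand": 1},
])

```text
clock: 5.15
ee_pos: [509.1, -351.4, 84.4]
tcp_rot: [3.138, 0.003, 1.423]
force: [-1.0, -0.1, -4.7]
width: 21.1
grasp_force: 60.0
```

send_rows([
  {"tx": 0.025,"ty": -0.006,"tz": 0,"twist": -0.5,"hand": 1},
  {"tx": 0.06,"ty": -0.014,"tz": 0,"twist": -1,"hand": 1},
  {"tx": 0.1,"ty": -0.022,"tz": 0,"twist": -1.5,"hand": 1},
  {"tx": 0.14,"ty": -0.031,"tz": 0,"twist": -2,"hand": 1},
  {"tx": 0.18,"ty": -0.04,"tz": 0,"twist": -2.5,"hand": 1},
])

```text
clock: 5.78
ee_pos: [495.3, -163.6, 82.7]
tcp_rot: [3.14, -0.0, 1.469]
force: [0.8, -0.2, -4.6]
width: 21.8
grasp_force: 60.0
```

```bash
python3 -c "
from h import *
print(bot.get_state()['moment'])
yaw=np.pi/2+NY
p=n2w(-85-12,-24+2.5); go(*p,80,yaw)"
```

```text
[-0.05416328  0.05579816 -0.07270061]
t 5.78 pos [ 495.3 -163.6   82.7] rot [ 3.14  -0.     1.469] F [ 0.81 -0.24 -4.62] w 21.8 gf 60.0
-> tx,ty,tz(mm) [180.3 -31.6   2.7] twist -0.01
```

send_rows([
  {"tx": 0.04,"ty": -0.007,"tz": 0,"twist": 0,"hand": 1},
  {"tx": 0.085,"ty": -0.015,"tz": 0,"twist": 0,"hand": 1},
  {"tx": 0.13,"ty": -0.023,"tz": 0,"twist": 0,"hand": 1},
  {"tx": 0.165,"ty": -0.029,"tz": 0,"twist": 0,"hand": 1},
  {"tx": 0.18,"ty": -0.0315,"tz": 0,"twist": 0,"hand": 1},
])

```text
clock: 6.4
ee_pos: [482.3, 19.8, 82.4]
tcp_rot: [3.141, -0.001, 1.471]
force: [-0.2, -0.2, -4.3]
width: 21.4
grasp_force: 60.0
```

send_rows([
  {"tx": 0,"ty": 0,"tz": 0.01,"twist": 0,"hand": 1},
  {"tx": 0,"ty": 0,"tz": 0.02,"twist": 0,"hand": 1},
  {"tx": 0,"ty": 0,"tz": 0.025,"twist": 0,"hand": 1},
  {"tx": 0,"ty": 0,"tz": 0.025,"twist": 0,"hand": 1},
  {"tx": 0,"ty": 0,"tz": 0.025,"twist": 0,"hand": 1},
])

```text
clock: 7.02
ee_pos: [482.2, 16.9, 56.8]
tcp_rot: [3.141, 0.0, 1.468]
force: [-0.2, -0.1, -5.4]
width: 22.0
grasp_force: 60.0
```

```bash
python3 - <<'E'
from h import *
o=np.zeros((600,800,3),np.uint8)
for n in("side","top"):
    im,D=get_image(n); np.save(f"pics/{n}2.npy",D);cv2.imwrite(f"pics/{n}2full.png",im)
    if n=="side": o[:,:600]=cv2.resize(im[165:285,225:345],(600,600),interpolation=2)
    else: o[:200,600:]=cv2.resize(im[150:250,210:330],(200,200))
cv2.imwrite("pics/s2.png",o)
yaw=np.pi/2+NY
p=n2w(-85-12,-24+2.5); go(*p,35.7,yaw)
print(w2n(bot.get_state()["ee_pos"]))
E
```

```text
t 7.12 pos [482.3  17.2  56.9] rot [ 3.141 -0.     1.468] F [ 0.04  0.44 -4.51] w 21.4 gf 60.0
-> tx,ty,tz(mm) [ 1.8 -0.2 21.2] twist -0.04
[-96.84936096 -23.25785832]
```

View pics/s2.png

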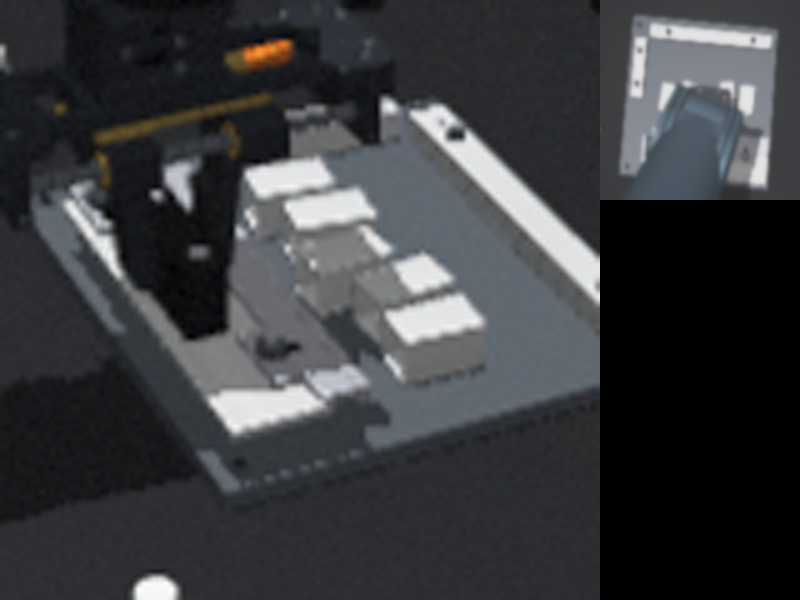

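The straightedge is held level over the plate, parallel to the stop bar. The sleeves are ahead of the edge at crop (250–480, 170–370). Lowering to 2 mm clearance.

send_rows([
  {"tx": 0,"ty": 0,"tz": 0.008,"twist": 0,"hand": 1},
  {"tx": 0,"ty": 0,"tz": 0.015,"twist": 0,"hand": 1},
  {"tx": 0,"ty": 0,"tz": 0.019,"twist": 0,"hand": 1},
  {"tx": 0,"ty": 0,"tz": 0.021,"twist": 0,"hand": 1},
  {"tx": 0,"ty": 0,"tz": 0.021,"twist": 0,"hand": 1},
])

```text
clock: 7.75
ee_pos: [482.0, 17.4, 35.6]
tcp_rot: [-3.141, 0.0, 1.468]
force: [-0.9, -0.5, -4.8]
width: 21.2
grasp_force: 60.0
```

send_rows([
  {"tx": 0,"ty": 0.004,"tz": 0,"twist": 0,"hand": 1},
  {"tx": 0,"ty": 0.01,"tz": 0,"twist": 0,"hand": 1},
  {"tx": 0,"ty": 0.016,"tz": 0,"twist": 0,"hand": 1},
  {"tx": 0,"ty": 0.022,"tz": 0,"twist": 0,"hand": 1},
  {"tx": 0,"ty": 0.028,"tz": 0,"twist": 0,"hand": 1},
])

```text
clock: 8.38
ee_pos: [510.3, 14.5, 35.7]
tcp_rot: [-3.141, 0.0, 1.468]
force: [0.7, -0.0, -4.2]
width: 21.8
grasp_force: 60.0
```

```bash
python3 - <<'E'
from h import *
yaw=np.pi/2+NY
p=n2w(10-12,-24+2.5); go(*p,35.7,yaw); print(w2n(bot.get_state()["ee_pos"]))
E
```

```text
t 8.38 pos [510.3  14.5  35.7] rot [-3.141  0.     1.468] F [ 0.71 -0.04 -4.2 ] w 21.8 gf 60.0
-> tx,ty,tz(mm) [ 1.6 66.7 -0. ] twist -0.02
[-68.74018435 -23.12015634]
```

send_rows([
  {"tx": 0,"ty": 0.006,"tz": 0,"twist": 0,"hand": 1},
  {"tx": 0,"ty": 0.012,"tz": 0,"twist": 0,"hand": 1},
  {"tx": 0,"ty": 0.018,"tz": 0,"twist": 0,"hand": 1},
  {"tx": 0,"ty": 0.024,"tz": 0,"twist": 0,"hand": 1},
  {"tx": 0,"ty": 0.03,"tz": 0,"twist": 0,"hand": 1},
])

```text
clock: 9.0
ee_pos: [540.1, 11.4, 35.7]
tcp_rot: [-3.142, 0.0, 1.468]
force: [-0.6, 0.2, -5.3]
width: 21.9
grasp_force: 60.0
```

send_rows([
  {"tx": 0,"ty": 0.006,"tz": 0,"twist": 0,"hand": 1},
  {"tx": 0,"ty": 0.012,"tz": 0,"twist": 0,"hand": 1},
  {"tx": 0,"ty": 0.018,"tz": 0,"twist": 0,"hand": 1},
  {"tx": 0,"ty": 0.023,"tz": 0,"twist": 0,"hand": 1},
  {"tx": 0,"ty": 0.026,"tz": 0,"twist": 0,"hand": 1},
])

```text
clock: 9.62
ee_pos: [565.9, 8.8, 35.7]
tcp_rot: [3.142, 0.0, 1.468]
force: [-0.8, 0.3, -4.3]
width: 21.2
grasp_force: 60.0
```

send_rows([
  {"tx": 0,"ty": 0.0005,"tz": 0,"twist": 0,"hand": 1},
  {"tx": 0,"ty": 0.001,"tz": 0,"twist": 0,"hand": 1},
  {"tx": 0,"ty": 0.0015,"tz": 0,"twist": 0,"hand": 1},
  {"tx": 0,"ty": 0.002,"tz": 0,"twist": 0,"hand": 1},
  {"tx": 0,"ty": 0.002,"tz": 0,"twist": 0,"hand": 1},
])

```text
clock: 10.25
ee_pos: [567.7, 8.7, 35.7]
tcp_rot: [3.141, 0.0, 1.468]
force: [0.1, 0.2, -5.2]
width: 21.4
grasp_force: 60.0
```

```bash
python3 - <<'E'
from h import *
for n in("top","side"):
    im,D=get_image(n); np.save(f"pics/{n}3.npy",D);cv2.imwrite(f"pics/{n}3full.png",im)
    # gaps: bright parts in nest frame at z=40
    uv,P=cloud(n,D); g=im[uv[:,1],uv[:,0]].mean(1)
    q=np.array([w2n(p) for p in P]); m=(P[:,2]>34)&(P[:,2]<50)&(g>140)&(q[:,0]>0)&(q[:,0]<90)&(abs(q[:,1])<98)
    for y in range(-100,100,10):
        k=m&(q[:,1]>=y)&(q[:,1]<y+10)
        if k.sum()>5: print(n,y,k.sum(),np.percentile(q[k,0],[2,98]).round(1))
p=n2w(10-12,-24+2.5); go(*p,35.7,np.pi/2+NY); print(w2n(bot.get_state()["ee_pos"]),bot.get_state()["moment"])
E
```

```text
top -100 16 [45.7 85.3]
top -90 38 [46.8 87. ]
top -80 15 [43.5 72.9]
side -100 29 [48.2 80.6]
side -90 30 [50.1 78.3]
side -80 18 [54.9 81.6]
side 0 18 [42.  83.5]
side 10 32 [42.2 80.2]
side 20 23 [49.7 79.1]
side 30 10 [57.7 88.5]
t 10.35 pos [567.7   8.6  35.7] rot [ 3.141 -0.     1.468] F [-0.31  0.26 -5.39] w 21.5 gf 60.0
-> tx,ty,tz(mm) [1.6 9.1 0. ] twist -0.02
[-11.05318621 -23.10231496] [-0.09430374  0.2577977  -0.00608309]
```

send_rows([
  {"tx": 0,"ty": 0.0003,"tz": 0,"twist": 0,"hand": 1},
  {"tx": 0,"ty": 0.0006,"tz": 0,"twist": 0,"hand": 1},
  {"tx": 0,"ty": 0.0008,"tz": 0,"twist": 0,"hand": 1},
  {"tx": 0,"ty": 0.0008,"tz": 0,"twist": 0,"hand": 1},
  {"tx": 0,"ty": 0.0008,"tz": 0,"twist": 0,"hand": 1},
])

```text
clock: 10.98
ee_pos: [568.4, 8.5, 35.7]
tcp_rot: [3.142, 0.0, 1.468]
force: [0.4, 0.6, -4.6]
width: 21.6
grasp_force: 60.0
```

send_rows([
  {"tx": 0,"ty": 0.0002,"tz": 0,"twist": 0,"hand": 1},
  {"tx": 0,"ty": 0.0004,"tz": 0,"twist": 0,"hand": 1},
  {"tx": 0,"ty": 0.0005,"tz": 0,"twist": 0,"hand": 1},
  {"tx": 0,"ty": 0.0005,"tz": 0,"twist": 0,"hand": 1},
  {"tx": 0,"ty": 0.0005,"tz": 0,"twist": 0,"hand": 1},
])

```text
clock: 11.6
ee_pos: [568.9, 8.5, 35.7]
tcp_rot: [3.142, 0.0, 1.468]
force: [-1.2, 1.6, -4.8]
width: 21.6
grasp_force: 60.0
```

send_rows([
  {"tx": 0,"ty": 0.0004,"tz": 0,"twist": 0,"hand": 1},
  {"tx": 0,"ty": 0.0008,"tz": 0,"twist": 0,"hand": 1},
  {"tx": 0,"ty": 0.001,"tz": 0,"twist": 0,"hand": 1},
  {"tx": 0,"ty": 0.001,"tz": 0,"twist": 0,"hand": 1},
  {"tx": 0,"ty": 0.001,"tz": 0,"twist": 0,"hand": 1},
])

```text
clock: 12.22
ee_pos: [570.0, 8.4, 35.7]
tcp_rot: [3.141, -0.0, 1.468]
force: [-0.5, -0.7, -4.2]
width: 21.6
grasp_force: 60.0
```

send_rows([
  {"tx": 0,"ty": 0.0002,"tz": 0,"twist": 0,"hand": 1},
  {"tx": 0,"ty": 0.0004,"tz": 0,"twist": 0,"hand": 1},
  {"tx": 0,"ty": 0.0006,"tz": 0,"twist": 0,"hand": 1},
  {"tx": 0,"ty": 0.0006,"tz": 0,"twist": 0,"hand": 1},
  {"tx": 0,"ty": 0.0006,"tz": 0,"twist": 0,"hand": 1},
])

```text
clock: 12.85
ee_pos: [570.5, 8.3, 35.7]
tcp_rot: [3.141, -0.0, 1.468]
force: [-0.1, 0.6, -4.6]
width: 21.5
grasp_force: 60.0
```

send_rows([
  {"tx": 0,"ty": 0.0002,"tz": 0,"twist": 0,"hand": 1},
  {"tx": 0,"ty": 0.0004,"tz": 0,"twist": 0,"hand": 1},
  {"tx": 0,"ty": 0.0006,"tz": 0,"twist": 0,"hand": 1},
  {"tx": 0,"ty": 0.0006,"tz": 0,"twist": 0,"hand": 1},
  {"tx": 0,"ty": 0.0006,"tz": 0,"twist": 0,"hand": 1},
])

```text
clock: 13.48
ee_pos: [571.2, 8.2, 35.7]
tcp_rot: [3.141, 0.0, 1.468]
force: [-1.0, 0.2, -3.8]
width: 21.5
grasp_force: 60.0
```

```bash
python3 - <<'E'
from h import *
im,D=get_image("side"); cv2.imwrite("pics/s4.png",cv2.resize(im[165:285,250:370],(600,600),interpolation=2))
im,D=get_image("top"); 
go(0,0,0,0)
E
```

```text
t 13.57 pos [571.1   8.3  35.7] rot [3.142 0.    1.468] F [-0.37 -0.66 -4.66] w 21.5 gf 60.0
-> tx,ty,tz(mm) [ -66.6 -567.3   35.7] twist 84.13
```

View pics/s4.png

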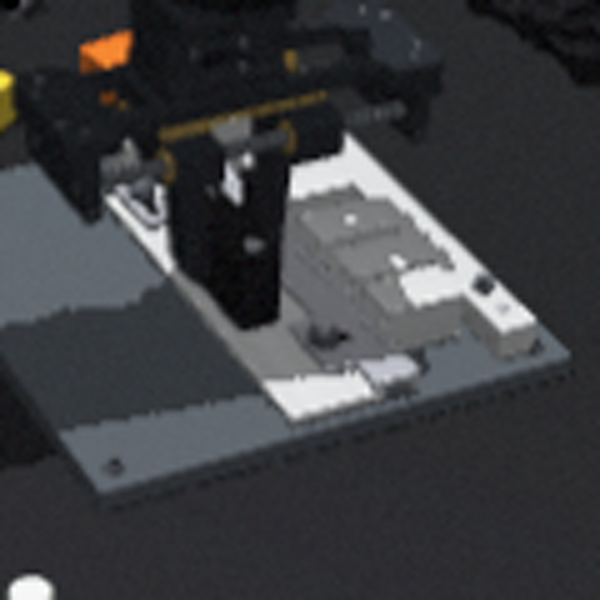

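The sleeve row is in line and close to the stop bar, with a gap of a few mm at about (465,300). Creeping on.

send_rows([
  {"tx": 0,"ty": 0.0002,"tz": 0,"twist": 0,"hand": 1},
  {"tx": 0,"ty": 0.0004,"tz": 0,"twist": 0,"hand": 1},
  {"tx": 0,"ty": 0.0005,"tz": 0,"twist": 0,"hand": 1},
  {"tx": 0,"ty": 0.0005,"tz": 0,"twist": 0,"hand": 1},
  {"tx": 0,"ty": 0.0005,"tz": 0,"twist": 0,"hand": 1},
])

```text
clock: 14.2
ee_pos: [571.6, 8.2, 35.7]
tcp_rot: [3.142, 0.0, 1.468]
force: [-0.3, -0.2, -4.9]
width: 21.2
grasp_force: 60.0
```

send_rows([
  {"tx": 0,"ty": 0.0002,"tz": 0,"twist": 0,"hand": 1},
  {"tx": 0,"ty": 0.0004,"tz": 0,"twist": 0,"hand": 1},
  {"tx": 0,"ty": 0.0005,"tz": 0,"twist": 0,"hand": 1},
  {"tx": 0,"ty": 0.0005,"tz": 0,"twist": 0,"hand": 1},
  {"tx": 0,"ty": 0.0005,"tz": 0,"twist": 0,"hand": 1},
])

```text
clock: 14.82
ee_pos: [572.1, 8.1, 35.7]
tcp_rot: [3.141, 0.0, 1.468]
force: [-0.2, -0.2, -4.6]
width: 22.1
grasp_force: 60.0
```

send_rows([
  {"tx": 0,"ty": 0.0002,"tz": 0,"twist": 0,"hand": 1},
  {"tx": 0,"ty": 0.0004,"tz": 0,"twist": 0,"hand": 1},
  {"tx": 0,"ty": 0.0005,"tz": 0,"twist": 0,"hand": 1},
  {"tx": 0,"ty": 0.0005,"tz": 0,"twist": 0,"hand": 1},
  {"tx": 0,"ty": 0.0005,"tz": 0,"twist": 0,"hand": 1},
])

```text
clock: 15.45
ee_pos: [572.6, 8.1, 35.7]
tcp_rot: [3.142, 0.0, 1.468]
force: [-1.3, 0.0, -4.3]
width: 21.5
grasp_force: 60.0
```

send_rows([
  {"tx": 0,"ty": 0.0002,"tz": 0,"twist": 0,"hand": 1},
  {"tx": 0,"ty": 0.0004,"tz": 0,"twist": 0,"hand": 1},
  {"tx": 0,"ty": 0.0005,"tz": 0,"twist": 0,"hand": 1},
  {"tx": 0,"ty": 0.0005,"tz": 0,"twist": 0,"hand": 1},
  {"tx": 0,"ty": 0.0005,"tz": 0,"twist": 0,"hand": 1},
])

```text
clock: 16.08
ee_pos: [573.1, 8.1, 35.7]
tcp_rot: [3.142, 0.0, 1.468]
force: [-1.0, 0.4, -4.5]
width: 21.3
grasp_force: 60.0
```

send_rows([
  {"tx": 0,"ty": 0.0002,"tz": 0,"twist": 0,"hand": 1},
  {"tx": 0,"ty": 0.0004,"tz": 0,"twist": 0,"hand": 1},
  {"tx": 0,"ty": 0.0005,"tz": 0,"twist": 0,"hand": 1},
  {"tx": 0,"ty": 0.0005,"tz": 0,"twist": 0,"hand": 1},
  {"tx": 0,"ty": 0.0005,"tz": 0,"twist": 0,"hand": 1},
])

```text
clock: 16.7
ee_pos: [573.6, 8.0, 35.7]
tcp_rot: [3.142, 0.0, 1.468]
force: [-0.7, 0.1, -4.1]
width: 21.2
grasp_force: 60.0
```

send_rows([
  {"tx": 0,"ty": 0.0002,"tz": 0,"twist": 0,"hand": 1},
  {"tx": 0,"ty": 0.0004,"tz": 0,"twist": 0,"hand": 1},
  {"tx": 0,"ty": 0.0004,"tz": 0,"twist": 0,"hand": 1},
  {"tx": 0,"ty": 0.0004,"tz": 0,"twist": 0,"hand": 1},
  {"tx": 0,"ty": 0.0004,"tz": 0,"twist": 0,"hand": 1},
])

```text
clock: 17.32
ee_pos: [574.0, 7.9, 35.7]
tcp_rot: [3.142, 0.0, 1.468]
force: [0.0, -0.1, -5.5]
width: 21.6
grasp_force: 60.0
```

send_rows([
  {"tx": 0,"ty": 0.0002,"tz": 0,"twist": 0,"hand": 1},
  {"tx": 0,"ty": 0.0004,"tz": 0,"twist": 0,"hand": 1},
  {"tx": 0,"ty": 0.0005,"tz": 0,"twist": 0,"hand": 1},
  {"tx": 0,"ty": 0.0005,"tz": 0,"twist": 0,"hand": 1},
  {"tx": 0,"ty": 0.0005,"tz": 0,"twist": 0,"hand": 1},
])

```text
clock: 17.95
ee_pos: [574.5, 7.9, 35.7]
tcp_rot: [3.142, 0.0, 1.468]
force: [-0.8, -0.1, -4.1]
width: 21.7
grasp_force: 60.0
```

send_rows([
  {"tx": 0,"ty": 0.0002,"tz": 0,"twist": 0,"hand": 1},
  {"tx": 0,"ty": 0.0004,"tz": 0,"twist": 0,"hand": 1},
  {"tx": 0,"ty": 0.0004,"tz": 0,"twist": 0,"hand": 1},
  {"tx": 0,"ty": 0.0004,"tz": 0,"twist": 0,"hand": 1},
  {"tx": 0,"ty": 0.0004,"tz": 0,"twist": 0,"hand": 1},
])

```text
clock: 18.58
ee_pos: [574.9, 7.9, 35.7]
tcp_rot: [3.141, 0.0, 1.468]
force: [-0.9, -0.1, -5.0]
width: 21.4
grasp_force: 60.0
```

send_rows([
  {"tx": 0,"ty": 0.0002,"tz": 0,"twist": 0,"hand": 1},
  {"tx": 0,"ty": 0.0004,"tz": 0,"twist": 0,"hand": 1},
  {"tx": 0,"ty": 0.0005,"tz": 0,"twist": 0,"hand": 1},
  {"tx": 0,"ty": 0.0005,"tz": 0,"twist": 0,"hand": 1},
  {"tx": 0,"ty": 0.0005,"tz": 0,"twist": 0,"hand": 1},
])

```text
clock: 19.2
ee_pos: [575.4, 7.8, 35.7]
tcp_rot: [3.142, 0.0, 1.468]
force: [-0.1, 0.1, -3.8]
width: 21.5
grasp_force: 60.0
```

send_rows([
  {"tx": 0,"ty": 0.0002,"tz": 0,"twist": 0,"hand": 1},
  {"tx": 0,"ty": 0.0004,"tz": 0,"twist": 0,"hand": 1},
  {"tx": 0,"ty": 0.0004,"tz": 0,"twist": 0,"hand": 1},
  {"tx": 0,"ty": 0.0004,"tz": 0,"twist": 0,"hand": 1},
  {"tx": 0,"ty": 0.0004,"tz": 0,"twist": 0,"hand": 1},
])

```text
clock: 19.82
ee_pos: [575.8, 7.8, 35.8]
tcp_rot: [3.141, 0.0, 1.468]
force: [-1.0, 0.3, -3.9]
width: 21.3
grasp_force: 60.0
```

send_rows([
  {"tx": 0,"ty": 0.0002,"tz": 0,"twist": 0,"hand": 1},
  {"tx": 0,"ty": 0.0004,"tz": 0,"twist": 0,"hand": 1},
  {"tx": 0,"ty": 0.0005,"tz": 0,"twist": 0,"hand": 1},
  {"tx": 0,"ty": 0.0005,"tz": 0,"twist": 0,"hand": 1},
  {"tx": 0,"ty": 0.0005,"tz": 0,"twist": 0,"hand": 1},
])

```text
clock: 20.45
ee_pos: [576.1, 7.8, 35.7]
tcp_rot: [-3.141, -0.0, 1.468]
force: [-1.9, 0.5, -4.0]
width: 21.6
grasp_force: 60.0
```

send_rows([
  {"tx": 0,"ty": 0.0002,"tz": 0,"twist": 0,"hand": 1},
  {"tx": 0,"ty": 0.0004,"tz": 0,"twist": 0,"hand": 1},
  {"tx": 0,"ty": 0.0004,"tz": 0,"twist": 0,"hand": 1},
  {"tx": 0,"ty": 0.0004,"tz": 0,"twist": 0,"hand": 1},
  {"tx": 0,"ty": 0.0004,"tz": 0,"twist": 0,"hand": 1},
])

```text
clock: 21.08
ee_pos: [576.2, 7.9, 35.6]
tcp_rot: [-3.141, -0.0, 1.469]
force: [-6.0, 1.5, -1.3]
width: 21.6
grasp_force: 60.0
```

send_rows([
  {"tx": 0,"ty": 0.0001,"tz": 0,"twist": 0,"hand": 1},
  {"tx": 0,"ty": 0.0001,"tz": 0,"twist": 0,"hand": 1},
  {"tx": 0,"ty": 0.0001,"tz": 0,"twist": 0,"hand": 1},
  {"tx": 0,"ty": 0.0001,"tz": 0,"twist": 0,"hand": 1},
  {"tx": 0,"ty": 0.0001,"tz": 0,"twist": 0,"hand": 1},
])

```text
clock: 21.7
ee_pos: [576.2, 7.9, 35.6]
tcp_rot: [-3.14, -0.0, 1.468]
force: [-5.3, 2.0, -1.3]
width: 21.5
grasp_force: 60.0
```

```bash
python3 - <<'E'
from h import *
im,D=get_image("side"); uv,P=cloud("side",D); st=bot.get_state()
print(st["force"],st["moment"],w2n(st["ee_pos"]))
cv2.imwrite("pics/s5.png",cv2.resize(im[175:255,280:380],(750,600),interpolation=2))
E
```

```text
[-5.73372279  0.95225306 -0.77873315] [ 0.19359072  1.16711531 -0.05728073] [ -2.50976674 -23.01140845]
```

View pics/s5.png

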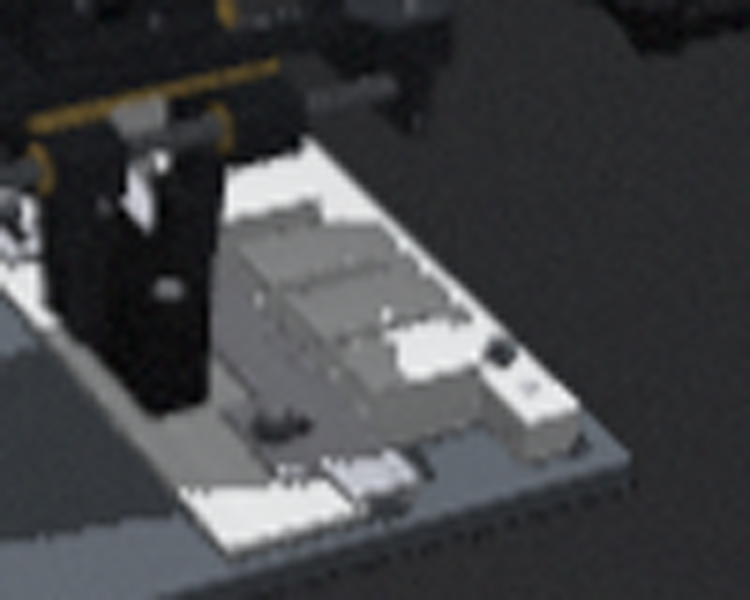

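The row is against the stop bar with no gaps visible, and the small moment about z shows the load is balanced across it. A slightly firmer press, then release.

send_rows([
  {"tx": 0,"ty": 0.0001,"tz": 0,"twist": 0,"hand": 1},
  {"tx": 0,"ty": 0.0002,"tz": 0,"twist": 0,"hand": 1},
  {"tx": 0,"ty": 0.0002,"tz": 0,"twist": 0,"hand": 1},
  {"tx": 0,"ty": 0.0002,"tz": 0,"twist": 0,"hand": 1},
  {"tx": 0,"ty": 0.0002,"tz": 0,"twist": 0,"hand": 1},
])

```text
clock: 22.38
ee_pos: [576.2, 7.8, 35.5]
tcp_rot: [-3.14, -0.0, 1.468]
force: [-5.5, 1.0, -1.9]
width: 21.7
grasp_force: 60.0
```

send_rows([
  {"tx": 0,"ty": 0.0001,"tz": 0,"twist": 0,"hand": 1},
  {"tx": 0,"ty": 0.0002,"tz": 0,"twist": 0,"hand": 1},
  {"tx": 0,"ty": 0.0003,"tz": 0,"twist": 0,"hand": 1},
  {"tx": 0,"ty": 0.0003,"tz": 0,"twist": 0,"hand": 1},
  {"tx": 0,"ty": 0.0003,"tz": 0,"twist": 0,"hand": 1},
])

```text
clock: 23.0
ee_pos: [576.2, 7.8, 35.5]
tcp_rot: [-3.139, -0.0, 1.468]
force: [-6.1, 3.0, -0.8]
width: 21.5
grasp_force: 60.0
```

```bash
python3 - <<'E'
from h import *
F=[]
for i in range(4):
    im,D=get_image("side"); st=bot.get_state(); F.append(np.r_[st["force"],st["moment"]])
print(np.round(np.mean(F,0),3),w2n(st["ee_pos"]),st["clock"])
E
```

```text
[-6.183  1.365 -1.201  0.192  1.386 -0.1  ] [ -2.47356982 -23.08113006] 23.2
```

send_rows([
  {"tx": 0,"ty": -0.002,"tz": 0,"twist": 0,"hand": 1},
  {"tx": 0,"ty": -0.01,"tz": 0,"twist": 0,"hand": 1},
  {"tx": 0,"ty": -0.02,"tz": 0,"twist": 0,"hand": 1},
  {"tx": -0.02,"ty": -0.025,"tz": 0,"twist": 0,"hand": 1},
  {"tx": -0.05,"ty": -0.025,"tz": 0,"twist": 0,"hand": 1},
])

```text
clock: 23.82
ee_pos: [546.7, -40.3, 35.8]
tcp_rot: [3.141, 0.0, 1.47]
force: [-0.3, 0.4, -3.5]
width: 21.5
grasp_force: 60.0
```

send_rows([
  {"tx": -0.03,"ty": 0,"tz": 0,"twist": 0,"hand": 1},
  {"tx": -0.065,"ty": 0,"tz": 0,"twist": 0,"hand": 1},
  {"tx": -0.1,"ty": 0,"tz": 0,"twist": 0,"hand": 1},
  {"tx": -0.135,"ty": 0,"tz": 0,"twist": 0,"hand": 1},
  {"tx": -0.153,"ty": 0,"tz": 0,"twist": 0,"hand": 1},
])

```text
clock: 24.45
ee_pos: [530.5, -195.5, 36.1]
tcp_rot: [3.141, 0.002, 1.465]
force: [-0.2, 0.2, -5.1]
width: 21.8
grasp_force: 60.0
```

```bash
python3 - <<'E'
from h import *
p=n2w(33,-226); go(*p,35.7,np.pi/2+NY); print(w2n(bot.get_state()["ee_pos"]))
for n in("top","side"):
    im,D=get_image(n); cv2.imwrite(f"pics/{n}6full.png",im)
    uv,P=cloud(n,D); g=im[uv[:,1],uv[:,0]].mean(1)
    W=plane(n,uv,40.); q=np.array([w2n(p) for p in W])
    m=(P[:,2]>35)&(P[:,2]<50)&(g>110)&(q[:,0]>30)&(q[:,0]<95)&(q[:,1]>-120)&(q[:,1]<90)
    print(n,"sleeve tops y",np.percentile(q[m,1],[.5,99.5]).round(1),"x",np.percentile(q[m,0],[1,99]).round(1))
    for lo,hi in((-100,-72),(-60,-40),(-25,-5),(5,30),(40,65)):
        k=m&(q[:,1]>lo)&(q[:,1]<hi); print(lo,k.sum(),np.percentile(q[k],[3,97],axis=0).round(1).tolist() if k.sum() else "")
    # shoe: straightedge points near shoe (z 12..45 region y)
    Wq=np.array([w2n(p) for p in P]); tcp=w2n(bot.get_state()["ee_pos"])
    X=Wq[:,0]-tcp[0]-12; Y=Wq[:,1]-tcp[1]+2
    k=(X>-16)&(X<22)&(Y>90)&(Y<135)&(P[:,2]>22)&(P[:,2]<60); print("shoe Y",k.sum(),np.percentile(Y[k],[50,95,100]).round(1) if k.sum() else "")
s=cv2.imread("pics/side6full.png");t=cv2.imread("pics/top6full.png")
o=np.zeros((600,800,3),np.uint8);o[:400,:600]=cv2.resize(s[165:285,230:410],(600,400),interpolation=2);o[400:,:300]=cv2.resize(t[150:250,215:365],(300,200),interpolation=2)
cv2.imwrite("pics/s6.png",o)
E
```

```text
t 24.45 pos [ 530.5 -195.5   36.1] rot [3.141e+00 2.000e-03 1.465e+00] F [-0.24  0.22 -5.05] w 21.8 gf 60.0
-> tx,ty,tz(mm) [ 4.2 60.2  0.4] twist -0.24
[ -27.2019737 -229.9846178]
top sleeve tops y [-101.7   68.3] x [44.9 92.9]
-100 99 [[45.2, -93.4], [84.3, -72.8]]
-60 91 [[46.8, -59.1], [84.8, -40.5]]
-25 93 [[46.2, -24.0], [84.5, -5.7]]
5 91 [[46.1, 10.9], [84.4, 29.6]]
40 105 [[45.5, 43.9], [91.9, 64.5]]
shoe Y 63 [101.2 116.4 117.1]
side sleeve tops y [-12.4  65.6] x [43.3 89.3]
-100 0 
-60 0 
-25 0 
5 61 [[44.0, 8.6], [75.1, 29.5]]
40 85 [[43.4, 41.0], [84.1, 63.9]]
shoe Y 0
```

View pics/s6.png

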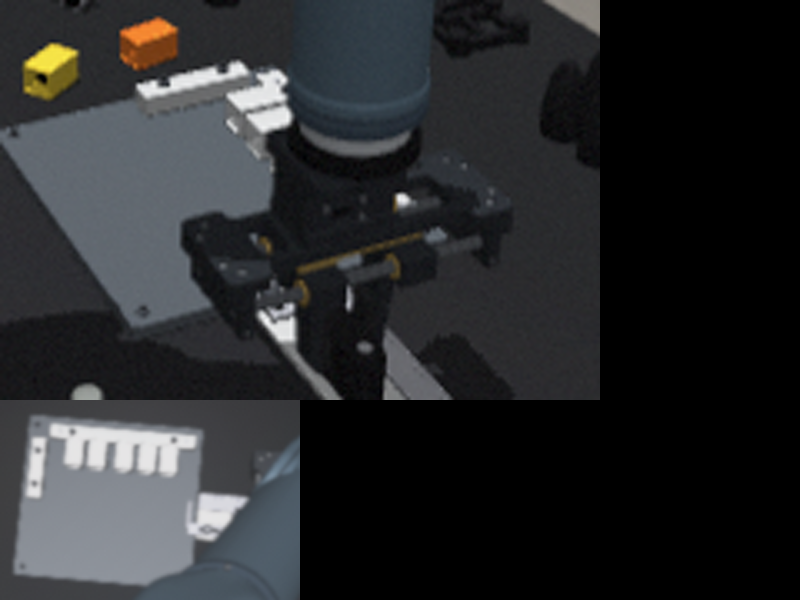

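All five sleeves stand square and evenly home against the bar. The shoe is about 20 mm right of the last sleeve, so I move forward next.

send_rows([
  {"tx": 0,"ty": 0.012,"tz": 0,"twist": 0,"hand": 1},
  {"tx": 0,"ty": 0.028,"tz": 0,"twist": 0,"hand": 1},
  {"tx": 0,"ty": 0.044,"tz": 0,"twist": 0,"hand": 1},
  {"tx": 0,"ty": 0.055,"tz": 0,"twist": 0,"hand": 1},
  {"tx": 0,"ty": 0.06,"tz": 0,"twist": 0,"hand": 1},
])

```text
clock: 25.18
ee_pos: [592.4, -196.6, 35.5]
tcp_rot: [3.141, -0.0, 1.47]
force: [-0.4, -0.9, -4.7]
width: 21.6
grasp_force: 60.0
```

```bash
python3 - <<'E'
from h import *
get_image("top");get_image("top")
p=n2w(33,-137); go(*p,35.7,np.pi/2-.1028); print(w2n(bot.get_state()["ee_pos"]))
E
```

```text
t 25.27 pos [ 591.8 -197.2   35.6] rot [ 3.142 -0.     1.469] F [ 0.64  0.69 -3.93] w 21.7 gf 60.0
-> tx,ty,tz(mm) [88.5 -0.9 -0.1] twist 0.08
[  33.91770809 -225.45751277]
```

send_rows([
  {"tx": 0.004,"ty": -0.0003,"tz": 0,"twist": 0,"hand": 1},
  {"tx": 0.009,"ty": -0.0005,"tz": 0,"twist": 0,"hand": 1},
  {"tx": 0.014,"ty": -0.0005,"tz": 0,"twist": 0,"hand": 1},
  {"tx": 0.018,"ty": -0.0005,"tz": 0,"twist": 0,"hand": 1},
  {"tx": 0.022,"ty": -0.0005,"tz": 0,"twist": 0,"hand": 1},
])

```text
clock: 25.9
ee_pos: [593.1, -175.7, 35.8]
tcp_rot: [-3.142, 0.0, 1.469]
force: [0.2, -0.5, -3.6]
width: 21.4
grasp_force: 60.0
```

send_rows([
  {"tx": 0.004,"ty": 0,"tz": 0,"twist": 0,"hand": 1},
  {"tx": 0.008,"ty": 0,"tz": 0,"twist": 0,"hand": 1},
  {"tx": 0.012,"ty": 0,"tz": 0,"twist": 0,"hand": 1},
  {"tx": 0.016,"ty": 0,"tz": 0,"twist": 0,"hand": 1},
  {"tx": 0.02,"ty": 0,"tz": 0,"twist": 0,"hand": 1},
])

```text
clock: 26.52
ee_pos: [595.1, -155.9, 35.8]
tcp_rot: [3.142, 0.0, 1.468]
force: [-1.2, -0.6, -5.3]
width: 21.4
grasp_force: 60.0
```

send_rows([
  {"tx": 0.004,"ty": 0,"tz": 0,"twist": 0,"hand": 1},
  {"tx": 0.008,"ty": 0,"tz": 0,"twist": 0,"hand": 1},
  {"tx": 0.012,"ty": 0,"tz": 0,"twist": 0,"hand": 1},
  {"tx": 0.016,"ty": 0,"tz": 0,"twist": 0,"hand": 1},
  {"tx": 0.02,"ty": 0,"tz": 0,"twist": 0,"hand": 1},
])

```text
clock: 27.15
ee_pos: [597.2, -136.0, 35.7]
tcp_rot: [-3.142, 0.0, 1.468]
force: [-0.4, -1.3, -4.2]
width: 21.5
grasp_force: 60.0
```

```bash
cat > look.py <<'E'
from h import *
import sys
p=n2w(33.3,-139.5); im,D=get_image("top"); go(*p,35.7,np.pi/2-.1028); print(w2n(bot.get_state()["ee_pos"]))
uv,P=cloud("top",D); g=im[uv[:,1],uv[:,0]].mean(1); q=np.array([w2n(p) for p in plane("top",uv,40.)])
for lo in range(-100,105,5):
    k=(q[:,1]>=lo)&(q[:,1]<lo+5)&(q[:,0]>20)&(q[:,0]<82)&(P[:,2]>33.)&(P[:,2]<50)&(g>110)
    if k.sum()>3: print(lo,k.sum(),np.percentile(q[k,0],[2]).round(1),end=' | ')
E
python3 look.py
```

```text
t 27.2 pos [ 597.3 -135.1   35.7] rot [-3.141e+00 -1.000e-03  1.469e+00] F [-0.31 -0.92 -4.26] w 21.5 gf 60.0
-> tx,ty,tz(mm) [23.6  0.3 -0. ] twist 0.06
[  33.05263602 -163.11886119]
-50 22 [45.6] | -45 21 [46.7] | -40 21 [46.2] | -35 22 [47.1] | -30 22 [45.5] | -25 22 [45.] | -20 21 [45.8] | -15 21 [47.2] | -10 21 [46.7] | -5 20 [47.5] | 0 23 [46.] | 5 22 [45.5] | 10 23 [45.] | 15 20 [45.7] | 20 22 [45.4] | 25 21 [46.7] | 30 19 [47.4] | 35 23 [45.9] | 40 23 [45.4] | 45 22 [44.9] | 50 21 [45.8] | 55 21 [47.2] | 60 20 [46.7] | 65 19 [47.4] | 70 21 [45.9] | 100 11 [26.] |
```

The row has stayed square and home and is already closed up, with about 24 mm to go to the rail.

send_rows([
  {"tx": 0.005,"ty": 0,"tz": 0,"twist": 0,"hand": 1},
  {"tx": 0.01,"ty": 0,"tz": 0,"twist": 0,"hand": 1},
  {"tx": 0.014,"ty": 0,"tz": 0,"twist": 0,"hand": 1},
  {"tx": 0.0175,"ty": 0,"tz": 0,"twist": 0,"hand": 1},
  {"tx": 0.019,"ty": 0,"tz": 0,"twist": 0,"hand": 1},
])

```text
clock: 27.82
ee_pos: [599.2, -116.9, 35.7]
tcp_rot: [3.142, -0.0, 1.469]
force: [0.7, -0.6, -3.9]
width: 21.4
grasp_force: 60.0
```

send_rows([
  {"tx": 0.0003,"ty": 0,"tz": 0,"twist": 0,"hand": 1},
  {"tx": 0.0006,"ty": 0,"tz": 0,"twist": 0,"hand": 1},
  {"tx": 0.0008,"ty": 0,"tz": 0,"twist": 0,"hand": 1},
  {"tx": 0.0008,"ty": 0,"tz": 0,"twist": 0,"hand": 1},
  {"tx": 0.0008,"ty": 0,"tz": 0,"twist": 0,"hand": 1},
])

```text
clock: 28.45
ee_pos: [599.2, -116.6, 35.8]
tcp_rot: [3.142, 0.0, 1.468]
force: [-0.9, -0.6, -3.9]
width: 21.6
grasp_force: 60.0
```

```bash
python3 look.py
```

```text
t 28.5 pos [ 599.2 -116.6   35.7] rot [3.142 0.    1.468] F [-0.35 -0.42 -4.22] w 21.5 gf 60.0
-> tx,ty,tz(mm) [5.  0.2 0. ] twist 0.01
[  33.05502835 -144.48874475]
-35 5 [57.9] | -30 23 [45.5] | -25 21 [45.] | -20 21 [45.8] | -15 21 [47.2] | -10 22 [44.9] | -5 20 [47.5] | 0 23 [46.] | 5 23 [45.5] | 10 23 [45.] | 15 21 [45.8] | 20 22 [45.5] | 25 21 [46.7] | 30 19 [47.4] | 35 23 [45.9] | 40 23 [45.4] | 45 23 [45.] | 50 19 [45.7] | 55 21 [47.2] | 60 21 [46.7] | 65 18 [47.3] | 70 23 [45.9] | 75 24 [45.4] | 80 19 [44.9] | 85 23 [45.9] | 90 15 [48.1] | 100 13 [35.2] |
```

send_rows([
  {"tx": 0.0005,"ty": 0,"tz": 0,"twist": 0,"hand": 1},
  {"tx": 0.001,"ty": 0,"tz": 0,"twist": 0,"hand": 1},
  {"tx": 0.0015,"ty": 0,"tz": 0,"twist": 0,"hand": 1},
  {"tx": 0.002,"ty": 0,"tz": 0,"twist": 0,"hand": 1},
  {"tx": 0.002,"ty": 0,"tz": 0,"twist": 0,"hand": 1},
])

```text
clock: 29.12
ee_pos: [599.4, -114.3, 35.7]
tcp_rot: [3.142, -0.0, 1.468]
force: [-0.5, -1.1, -3.8]
width: 21.5
grasp_force: 60.0
```

send_rows([
  {"tx": 0.0003,"ty": 0,"tz": 0,"twist": 0,"hand": 1},
  {"tx": 0.0006,"ty": 0,"tz": 0,"twist": 0,"hand": 1},
  {"tx": 0.0008,"ty": 0,"tz": 0,"twist": 0,"hand": 1},
  {"tx": 0.0008,"ty": 0,"tz": 0,"twist": 0,"hand": 1},
  {"tx": 0.0008,"ty": 0,"tz": 0,"twist": 0,"hand": 1},
])

```text
clock: 29.75
ee_pos: [599.5, -113.7, 35.7]
tcp_rot: [-3.142, -0.0, 1.468]
force: [-1.1, -1.5, -4.8]
width: 21.5
grasp_force: 60.0
```

Creeping at 0.4–0.5 mm per call.

send_rows([
  {"tx": 0.0002,"ty": 0,"tz": 0,"twist": 0,"hand": 1},
  {"tx": 0.0004,"ty": 0,"tz": 0,"twist": 0,"hand": 1},
  {"tx": 0.0005,"ty": 0,"tz": 0,"twist": 0,"hand": 1},
  {"tx": 0.0005,"ty": 0,"tz": 0,"twist": 0,"hand": 1},
  {"tx": 0.0005,"ty": 0,"tz": 0,"twist": 0,"hand": 1},
])

```text
clock: 30.38
ee_pos: [599.5, -113.2, 35.7]
tcp_rot: [3.142, -0.0, 1.468]
force: [-0.6, -0.4, -4.3]
width: 21.1
grasp_force: 60.0
```

send_rows([
  {"tx": 0.0002,"ty": 0,"tz": 0,"twist": 0,"hand": 1},
  {"tx": 0.0004,"ty": 0,"tz": 0,"twist": 0,"hand": 1},
  {"tx": 0.0004,"ty": 0,"tz": 0,"twist": 0,"hand": 1},
  {"tx": 0.0004,"ty": 0,"tz": 0,"twist": 0,"hand": 1},
  {"tx": 0.0004,"ty": 0,"tz": 0,"twist": 0,"hand": 1},
])

```text
clock: 31.0
ee_pos: [599.6, -112.8, 35.7]
tcp_rot: [3.142, -0.0, 1.468]
force: [0.4, -0.5, -4.6]
width: 21.7
grasp_force: 60.0
```

send_rows([
  {"tx": 0.0002,"ty": 0,"tz": 0,"twist": 0,"hand": 1},
  {"tx": 0.0004,"ty": 0,"tz": 0,"twist": 0,"hand": 1},
  {"tx": 0.0005,"ty": 0,"tz": 0,"twist": 0,"hand": 1},
  {"tx": 0.0005,"ty": 0,"tz": 0,"twist": 0,"hand": 1},
  {"tx": 0.0005,"ty": 0,"tz": 0,"twist": 0,"hand": 1},
])

```text
clock: 31.62
ee_pos: [599.7, -112.3, 35.7]
tcp_rot: [3.142, 0.0, 1.468]
force: [-0.6, -0.9, -5.0]
width: 21.5
grasp_force: 60.0
```

send_rows([
  {"tx": 0.0002,"ty": 0,"tz": 0,"twist": 0,"hand": 1},
  {"tx": 0.0004,"ty": 0,"tz": 0,"twist": 0,"hand": 1},
  {"tx": 0.0004,"ty": 0,"tz": 0,"twist": 0,"hand": 1},
  {"tx": 0.0004,"ty": 0,"tz": 0,"twist": 0,"hand": 1},
  {"tx": 0.0004,"ty": 0,"tz": 0,"twist": 0,"hand": 1},
])

```text
clock: 32.25
ee_pos: [599.7, -111.8, 35.8]
tcp_rot: [3.142, -0.0, 1.468]
force: [0.4, -0.7, -4.7]
width: 21.5
grasp_force: 60.0
```

send_rows([
  {"tx": 0.0002,"ty": 0,"tz": 0,"twist": 0,"hand": 1},
  {"tx": 0.0004,"ty": 0,"tz": 0,"twist": 0,"hand": 1},
  {"tx": 0.0005,"ty": 0,"tz": 0,"twist": 0,"hand": 1},
  {"tx": 0.0005,"ty": 0,"tz": 0,"twist": 0,"hand": 1},
  {"tx": 0.0005,"ty": 0,"tz": 0,"twist": 0,"hand": 1},
])

```text
clock: 32.88
ee_pos: [599.7, -111.4, 35.8]
tcp_rot: [3.141, 0.0, 1.468]
force: [0.6, 0.0, -3.8]
width: 21.5
grasp_force: 60.0
```

send_rows([
  {"tx": 0.0002,"ty": 0,"tz": 0,"twist": 0,"hand": 1},
  {"tx": 0.0004,"ty": 0,"tz": 0,"twist": 0,"hand": 1},
  {"tx": 0.0004,"ty": 0,"tz": 0,"twist": 0,"hand": 1},
  {"tx": 0.0004,"ty": 0,"tz": 0,"twist": 0,"hand": 1},
  {"tx": 0.0004,"ty": 0,"tz": 0,"twist": 0,"hand": 1},
])

```text
clock: 33.5
ee_pos: [599.8, -111.0, 35.7]
tcp_rot: [3.142, -0.0, 1.468]
force: [-0.7, -0.4, -4.1]
width: 21.5
grasp_force: 60.0
```

send_rows([
  {"tx": 0.0002,"ty": 0,"tz": 0,"twist": 0,"hand": 1},
  {"tx": 0.0004,"ty": 0,"tz": 0,"twist": 0,"hand": 1},
  {"tx": 0.0004,"ty": 0,"tz": 0,"twist": 0,"hand": 1},
  {"tx": 0.0004,"ty": 0,"tz": 0,"twist": 0,"hand": 1},
  {"tx": 0.0004,"ty": 0,"tz": 0,"twist": 0,"hand": 1},
])

```text
clock: 34.12
ee_pos: [599.8, -110.6, 35.7]
tcp_rot: [3.142, -0.0, 1.468]
force: [0.5, -0.7, -4.4]
width: 21.5
grasp_force: 60.0
```

send_rows([
  {"tx": 0.0002,"ty": 0,"tz": 0,"twist": 0,"hand": 1},
  {"tx": 0.0004,"ty": 0,"tz": 0,"twist": 0,"hand": 1},
  {"tx": 0.0004,"ty": 0,"tz": 0,"twist": 0,"hand": 1},
  {"tx": 0.0004,"ty": 0,"tz": 0,"twist": 0,"hand": 1},
  {"tx": 0.0004,"ty": 0,"tz": 0,"twist": 0,"hand": 1},
])

```text
clock: 34.75
ee_pos: [599.8, -110.2, 35.7]
tcp_rot: [3.142, -0.0, 1.468]
force: [0.3, 0.3, -3.8]
width: 21.5
grasp_force: 60.0
```

send_rows([
  {"tx": 0.0002,"ty": 0,"tz": 0,"twist": 0,"hand": 1},
  {"tx": 0.0004,"ty": 0,"tz": 0,"twist": 0,"hand": 1},
  {"tx": 0.0004,"ty": 0,"tz": 0,"twist": 0,"hand": 1},
  {"tx": 0.0004,"ty": 0,"tz": 0,"twist": 0,"hand": 1},
  {"tx": 0.0004,"ty": 0,"tz": 0,"twist": 0,"hand": 1},
])

```text
clock: 35.38
ee_pos: [599.8, -110.1, 35.7]
tcp_rot: [-3.142, 0.0, 1.468]
force: [-1.2, -2.3, -4.0]
width: 21.8
grasp_force: 60.0
```

send_rows([
  {"tx": 0.0002,"ty": 0,"tz": 0,"twist": 0,"hand": 1},
  {"tx": 0.0003,"ty": 0,"tz": 0,"twist": 0,"hand": 1},
  {"tx": 0.0003,"ty": 0,"tz": 0,"twist": 0,"hand": 1},
  {"tx": 0.0003,"ty": 0,"tz": 0,"twist": 0,"hand": 1},
  {"tx": 0.0003,"ty": 0,"tz": 0,"twist": 0,"hand": 1},
])

```text
clock: 36.0
ee_pos: [599.8, -110.1, 35.8]
tcp_rot: [3.142, 0.001, 1.468]
force: [-2.1, -4.6, -3.4]
width: 21.4
grasp_force: 60.0
```

```bash
python3 look.py
```

```text
t 36.05 pos [ 599.8 -110.    35.8] rot [3.142e+00 1.000e-03 1.468e+00] F [-1.02 -5.45 -2.35] w 21.7 gf 60.0
-> tx,ty,tz(mm) [-1.6  0.3  0.1] twist 0.0
[  33.00656968 -137.89888332]
-25 22 [45.] | -20 21 [45.8] | -15 21 [47.2] | -10 21 [46.7] | -5 19 [47.4] | 0 22 [46.] | 5 23 [45.5] | 10 21 [45.] | 15 21 [45.8] | 20 20 [47.2] | 25 22 [45.] | 30 19 [47.4] | 35 23 [45.9] | 40 23 [45.4] | 45 23 [45.] | 50 20 [45.7] | 55 20 [47.1] | 60 20 [46.7] | 65 16 [47.2] | 70 23 [45.9] | 75 24 [45.4] | 80 20 [44.9] | 85 23 [45.9] | 90 21 [47.2] | 95 20 [46.7] | 100 16 [23.3] |
```

Contact at about 5 N, with the row touching the rail. Pressing slightly more and averaging the reading.

send_rows([
  {"tx": 0.0001,"ty": 0,"tz": 0,"twist": 0,"hand": 1},
  {"tx": 0.0002,"ty": 0,"tz": 0,"twist": 0,"hand": 1},
  {"tx": 0.0002,"ty": 0,"tz": 0,"twist": 0,"hand": 1},
  {"tx": 0.0002,"ty": 0,"tz": 0,"twist": 0,"hand": 1},
  {"tx": 0.0002,"ty": 0,"tz": 0,"twist": 0,"hand": 1},
])

```text
clock: 36.67
ee_pos: [599.8, -110.0, 35.8]
tcp_rot: [3.142, 0.001, 1.468]
force: [-2.4, -5.3, -3.3]
width: 21.6
grasp_force: 60.0
```

```bash
python3 - <<'E'
from h import *
F=[]
for i in range(6):
    im,D=get_image("top"); st=bot.get_state(); F.append(np.r_[st["force"],st["moment"]])
print(np.round(np.mean(F,0),3),w2n(st["ee_pos"]),st["tcp_rot"],st["clock"])
E
```

```text
[-1.739 -5.278 -2.642 -1.187  0.448 -0.03 ] [  33.00860329 -137.87031722] [3.14147622e+00 8.01852308e-04 1.46789968e+00] 36.975
```

send_rows([
  {"tx": 0.0002,"ty": 0,"tz": 0,"twist": 0,"hand": 1},
  {"tx": 0.0003,"ty": 0,"tz": 0,"twist": 0,"hand": 1},
  {"tx": 0.0003,"ty": 0,"tz": 0,"twist": 0,"hand": 1},
  {"tx": 0.0003,"ty": 0,"tz": 0,"twist": 0,"hand": 1},
  {"tx": 0.0003,"ty": 0,"tz": 0,"twist": 0,"hand": 1},
])

```text
clock: 37.6
ee_pos: [599.7, -110.0, 35.8]
tcp_rot: [3.142, 0.001, 1.468]
force: [-1.1, -5.7, -3.6]
width: 21.6
grasp_force: 60.0
```

```bash
python3 - <<'E'
from h import *
F=[]
for i in range(4):
    im,D=get_image("top"); st=bot.get_state(); F.append(np.r_[st["force"],st["moment"]])
print(np.round(np.mean(F,0),3),w2n(st["ee_pos"]),st["tcp_rot"],st["clock"])
E
```

```text
[-1.847 -5.932 -3.101 -1.3    0.508 -0.028] [  32.96420248 -137.88128836] [3.14149282e+00 1.09736165e-03 1.46765220e+00] 37.8
```

Pressed at about 6.2 N. Retracting along -y first, then off to the mat.

send_rows([
  {"tx": -0.002,"ty": 0,"tz": 0,"twist": 0,"hand": 1},
  {"tx": -0.012,"ty": 0,"tz": 0,"twist": 0,"hand": 1},
  {"tx": -0.032,"ty": -0.001,"tz": 0,"twist": 0,"hand": 1},
  {"tx": -0.06,"ty": -0.005,"tz": -0.005,"twist": 0,"hand": 1},
  {"tx": -0.09,"ty": -0.012,"tz": -0.015,"twist": 0,"hand": 1},
])

```text
clock: 38.42
ee_pos: [578.2, -199.1, 50.7]
tcp_rot: [-3.141, 0.0, 1.468]
force: [-0.1, 0.3, -4.5]
width: 21.5
grasp_force: 60.0
```

```bash
python3 - <<'E'
from h import *
go(502,-368,50,np.pi/2-.1028)
E
```

```text
t 38.42 pos [ 578.2 -199.1   50.7] rot [-3.141  0.     1.468] F [-0.1   0.33 -4.52] w 21.5 gf 60.0
-> tx,ty,tz(mm) [-175.8  -58.5    0.7] twist 0.01
```

send_rows([
  {"tx": -0.035,"ty": -0.014,"tz": 0,"twist": 0,"hand": 1},
  {"tx": -0.075,"ty": -0.03,"tz": 0,"twist": 0,"hand": 1},
  {"tx": -0.115,"ty": -0.045,"tz": 0,"twist": 0,"hand": 1},
  {"tx": -0.155,"ty": -0.056,"tz": 0,"twist": 0,"hand": 1},
  {"tx": -0.175,"ty": -0.058,"tz": 0,"twist": 0,"hand": 1},
])

```text
clock: 39.05
ee_pos: [500.7, -369.6, 51.0]
tcp_rot: [-3.141, 0.002, 1.464]
force: [0.4, 0.5, -3.6]
width: 21.5
grasp_force: 60.0
```

send_rows([
  {"tx": 0,"ty": 0,"tz": 0.004,"twist": 0,"hand": 1},
  {"tx": 0,"ty": 0,"tz": 0.012,"twist": 0,"hand": 1},
  {"tx": 0,"ty": 0,"tz": 0.019,"twist": 0,"hand": 1},
  {"tx": 0,"ty": 0,"tz": 0.024,"twist": 0,"hand": 1},
  {"tx": 0,"ty": 0,"tz": 0.026,"twist": 0,"hand": 1},
])

```text
clock: 39.67
ee_pos: [503.3, -364.8, 24.2]
tcp_rot: [-3.141, -0.0, 1.469]
force: [0.2, -0.1, -3.9]
width: 21.8
grasp_force: 60.0
```

send_rows([
  {"tx": 0,"ty": 0,"tz": 0.001,"twist": 0,"hand": 1},
  {"tx": 0,"ty": 0,"tz": 0.001,"twist": 0,"hand": 1},
  {"tx": 0,"ty": 0,"tz": 0.001,"twist": 0,"hand": 1},
  {"tx": 0,"ty": 0,"tz": 0.001,"twist": 0,"hand": 1},
  {"tx": 0,"ty": 0,"tz": 0.001,"twist": 0,"hand": 1},
])

```text
clock: 40.3
ee_pos: [503.3, -365.5, 23.8]
tcp_rot: [3.141, 0.0, 1.468]
force: [-1.0, -0.0, -4.4]
width: 21.5
grasp_force: 60.0
```

send_rows([
  {"tx": 0,"ty": 0,"tz": 0.0006,"twist": 0,"hand": 1},
  {"tx": 0,"ty": 0,"tz": 0.0012,"twist": 0,"hand": 1},
  {"tx": 0,"ty": 0,"tz": 0.0018,"twist": 0,"hand": 1},
  {"tx": 0,"ty": 0,"tz": 0.0018,"twist": 0,"hand": 1},
  {"tx": 0,"ty": 0,"tz": 0.0018,"twist": 0,"hand": 1},
])

```text
clock: 40.92
ee_pos: [503.2, -365.5, 21.9]
tcp_rot: [3.142, 0.0, 1.468]
force: [-0.6, 0.2, -4.1]
width: 21.6
grasp_force: 60.0
```

send_rows([
  {"tx": 0,"ty": 0,"tz": 0.0003,"twist": 0,"hand": 1},
  {"tx": 0,"ty": 0,"tz": 0.0005,"twist": 0,"hand": 1},
  {"tx": 0,"ty": 0,"tz": 0.0006,"twist": 0,"hand": 1},
  {"tx": 0,"ty": 0,"tz": 0.0006,"twist": 0,"hand": 1},
  {"tx": 0,"ty": 0,"tz": 0.0006,"twist": 0,"hand": 1},
])

```text
clock: 41.55
ee_pos: [503.3, -365.5, 21.7]
tcp_rot: [3.141, -0.0, 1.468]
force: [-2.7, 1.9, 5.4]
width: 21.4
grasp_force: 60.0
```

On the mat. Opening, then going up.

send_rows([
  {"tx": 0,"ty": 0,"tz": -0.0003,"twist": 0,"hand": 0.4},
  {"tx": 0,"ty": 0,"tz": -0.0003,"twist": 0,"hand": 0},
  {"tx": 0,"ty": 0,"tz": -0.0003,"twist": 0,"hand": -0.5},
  {"tx": 0,"ty": 0,"tz": -0.0003,"twist": 0,"hand": -1},
  {"tx": 0,"ty": 0,"tz": -0.0003,"twist": 0,"hand": -1},
])

```text
clock: 42.18
ee_pos: [503.3, -365.5, 21.6]
tcp_rot: [3.141, 0.0, 1.468]
force: [0.0, -0.1, -0.5]
width: 64.4
grasp_force: 0.0
```

send_rows([
  {"tx": 0,"ty": 0,"tz": 0,"twist": 0,"hand": -1},
  {"tx": 0,"ty": 0,"tz": -0.02,"twist": 0,"hand": -1},
  {"tx": 0,"ty": 0,"tz": -0.05,"twist": 0,"hand": -1},
  {"tx": 0,"ty": 0,"tz": -0.09,"twist": 0,"hand": -1},
  {"tx": 0,"ty": 0,"tz": -0.12,"twist": 0,"hand": -1},
])

```text
clock: 42.8
ee_pos: [503.7, -366.1, 144.8]
tcp_rot: [3.139, 0.001, 1.468]
force: [-0.1, -0.8, 0.6]
width: 88.1
grasp_force: 0.0
```

```bash
python3 look.py; python3 - <<'E'
from h import *
s,_=get_image("side");t,_=get_image("top")
o=np.zeros((600,800,3),np.uint8);o[:,:480]=cv2.resize(s[165:395,240:424],(480,600),interpolation=2);o[:267,480:]=cv2.resize(t[150:250,215:335],(320,267),interpolation=2)
cv2.imwrite("pics/s9.png",o)
E
```

```text
t 42.85 pos [ 505.2 -367.5  148.4] rot [3.135e+00 3.000e-03 1.468e+00] F [ 0.58 -0.47  2.7 ] w 87.9 gf 0.0
-> tx,ty,tz(mm) [264.6  67.1 112.3] twist -0.02
[ -34.86925118 -403.69822118]
-25 21 [45.] | -20 21 [45.8] | -15 21 [47.2] | -10 21 [46.7] | -5 20 [47.5] | 0 23 [46.] | 5 23 [45.5] | 10 23 [45.] | 15 21 [45.8] | 20 22 [45.4] | 25 22 [45.] | 30 19 [47.4] | 35 23 [45.9] | 40 23 [45.4] | 45 23 [45.] | 50 21 [45.8] | 55 20 [47.1] | 60 21 [46.7] | 65 19 [47.4] | 70 22 [45.9] | 75 23 [45.4] | 80 19 [44.9] | 85 22 [45.8] | 90 21 [47.2] | 95 20 [46.7] | 100 10 [29.1] |
```

View pics/s9.png

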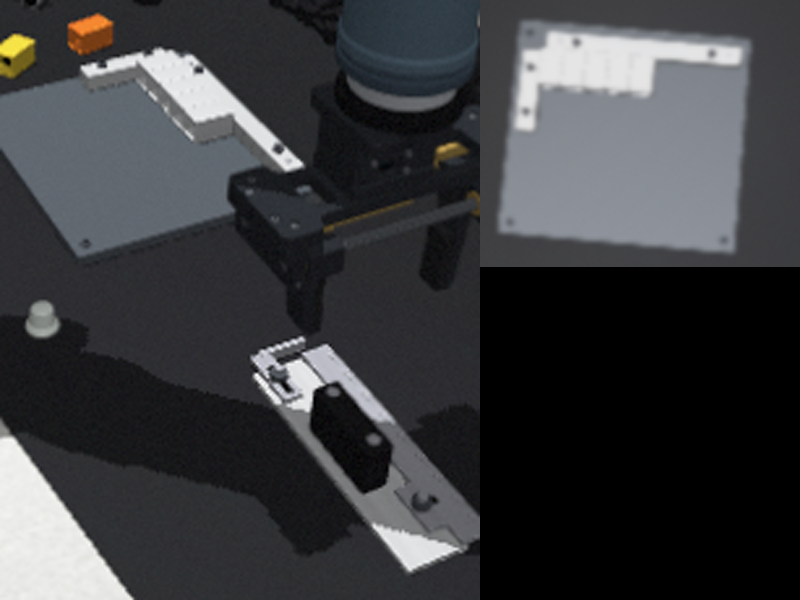

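The sleeves form one closed row in the corner between the stop bar and the side rail. The straightedge lies flat on the mat, released and clear of the plate. Handing in.

```bash
python3 -c "
from rig import bot
print(bot.job_done())"
```

```text
the job is handed in; nothing more can be done
None
```

The job is handed in at about 43 s: all five sleeves are seated against the stop bar (about 6 N) and closed up on the side rail (about 6 N), and the straightedge lies released on the mat; no verdict came back at hand-in.

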